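# Weigh a sample bottle on a notched-beam balance

### The arm

A 6-joint arm with a two-finger parallel gripper is mounted at the origin on a cart in front of the work surface, level with it; the furniture and walls round the work are solid. World frame = base frame: x ahead of the robot, y to its left, z up, the work surface at z = 0. Lengths are in mm, angles in rad, forces in N, time in s.
With the tool pointing down it reaches from about 350 to 925 mm from the base axis. Payload 6.4 kg.
Tool frame: the origin (TCP) lies at the very end of the fingers, on their centre line; the grasp point (between the pads) lies 19 mm behind it; y points along the fingers, x is the direction in which the jaws open and shut, and the axes are right-handed (so a half turn about y gives the same grasp; the last joint's range is limited). The gripper opens to 94 mm and grips with 3 to 60 N. Pads are 16 mm wide; open, the fingers measure 119 mm over their backs; the gripper's body (75 mm by 177 mm) begins 78 mm behind the grasp point.
Start: joints at [1.107, 0.245, 1.558, -0, 1.339, -0.174], TCP at [185.741, 622.908, 205.455] pointing down, gripper open.
Joint ranges: [-3.13, 3.13], [-1.02, 2.26], [0.13, 2.54], [-0.95, 4.09], [0.21, 2.88], [-2.74, 2.74]. Speed limits (rad/s): [2.57, 2.57, 3.14, 3.14, 3.14, 3.14].

### API

Orientations are given as a rotation vector (axis times angle).
In Python, from station import get_obs, grab_frame, sign_off, trace, tip_of gives the robot as it stands.
- The arm moves only by the tool move_arm, never from a script. Its argument "moves" is a list of rows, each a list of 3 entries, a list of its own where there are three numbers: the shift along the tool's x, y, z in m, then the turn, a rotation vector about the tool's x, y, z in rad, then the closure, from -1 (fully open) to 1 (shut). A call has 1 to 8 rows; each row shifts and turns the commanded pose from where the row before left it, along the tool's axes as they then stand; what a row does not reach is not made up. A row lasts 1/8 s, in which the tool goes at most 62.5 mm and 10.7 degrees, less where a joint would pass 70% of its speed; a pose out of reach is approached as far as the arm can. A call is refused whole if a number of a shift passes 0.0625 or a number of a turn 0.188, either way. A call with a gripper value outside its range is refused whole. The fingers move at their own pace and stop on an object; "force" is the grip in N (left out, the last holds). Time passes only in rows, so rows that do not move let the fingers close. It gives the time, the measured TCP pose, the force and the opening at its end, in the units of the state.
- get_obs(): the state, without advancing time (a new reading comes with each control period).
- grab_frame(name): name is "scene" or "top" or "wrist"; returns a dict with "image" (420x560x3 uint8, red, green, blue), "intrinsics" (3x3 intrinsics, pixels), "k1" (the pictures are not rectified: a ray, as slopes to the right and down, at radius r is drawn at 1 + k1 r^2 times it, then the intrinsics apply), "origin" and "orientation" of the camera in the world. Camera axes: x right, y down, z forward; pixel columns grow to the right and rows downward; lengths in mm; the calibration is good to about 2 mm. A picture is of the moment at which its call begins. There is no depth.
- sign_off(): hands the job in, once; it reports no verdict.
Trained networks look in a picture, given as the dict that the camera call returned (one of the last four; its "shot" number tells which), for a name from the list of things; names that differ only in an ending like _2 or _b are one class to them, and where a whole thing is asked for, a point or a joint stands for the part that bears it (a point fixed in the world has none). Each returns a list of dicts, best first, with "score" (0 to 1); they miss things now and then, are a little off and sometimes report something else, mostly with a low value. They report only what shows in the picture. A call takes as long as a camera call. They do not tell look-alikes from the thing itself.
- trace(picture, name): "region" (420x560 bool, what is visible of it) and "bbox" ([left, top, width, height] as shares, 0 to 1, of the picture: columns of its width, rows of its height, round what is visible of it).
- tip_of(picture, name): "xy" ([column, row] as shares, 0 to 1, of the picture: columns of its width, rows of its height: a listed point, or the origin of a listed thing).
The state is a dict: "time": time; "qpos": joint angles; "dq": joint speeds; "tau": joint torques, N m; "tcp_pos": TCP position; "orientation": TCP orientation; "contact_force": force on the tool from outside, world axes, zero at the start; "torque": the same for the moment, N m; "grip_width": finger opening in mm.
Only numpy, scipy, OpenCV 4.12 (cv2) and the standard library are available. Lean on these libraries where they do the work, as an engineer would, in place of code of your own. Each camera call takes 0.05 s, during which the arm holds its last target.

### The job

Weigh the small brown bottle on the bench balance: set it down gently, upright, on the round pan, then slide the poise (the dark sliding weight with the upright tab) notch by notch along the beam until the pointer comes to rest between the two long middle lines of the scale. Nudge the tab lightly with a finger of the open gripper rather than clamping it, and do not lean on the beam or pan; leave the balance swinging free.

Things in the scene. Friction and masses are not known exactly. Their poses are not given: they have to be found in the camera images.
- bottle_center (a point): Centre (half-way up, 33 mm above its underside) of the brown screw-capped reagent bottle standing by itself on the open worktop to the left of the balance. Body 36 mm in diameter, 66 mm high overall, z along its height; its mass differs each time (about 110 to 200 g).
- pan_center (a point): Centre of the top face of the balance's round steel pan, on which the bottle is to stand: 90 mm across, rim 3 mm high. It stands 93 mm above the worktop with the beam level, sinks or rises up to 8 mm as the beam tips, and always stays level. Where the load stands on it does not affect the reading. The bottle's weight takes the pan down to its stop until the poise is moved.
- poise_tab (a point): Centre of the poise's upright tab: 14 mm long along the beam, 22 wide, 34 high (17 up and down from here, axes tilt with the beam), above a block 26 mm long, 30 wide, 40 high on the beam. Free space 60 mm round it. A push of 2 to 4 N along the beam takes it over one tooth; it then springs into the middle of the next notch. Pushing dips the beam: read the pointer only with the poise untouched.
- beam (a joint): Tilt of the beam, rad: 0 level (pointer at mid scale); positive = pointer end up, pan down (slide the poise away from the pan); negative = the reverse; stops at -0.12 and +0.12. Each notch of poise travel changes the resting tilt by 0.041 rad between the stops. Settles in about 1 s. Pointer tip 213 mm from the pivot; the two long scale lines stand at -0.028 and +0.028 rad.
- poise (a joint): Position of the poise along the beam, m: 0 in the notch nearest the pan, growing away from the pan; notches every 0.008 m, the last at 0.112. It starts between 0 and 0.024. The notch that balances the bottle always lies between 0.05 and 0.11.
- balance: The bench balance, fixed to the worktop: grey base 110 x 370 mm, origin under its centre on the worktop. Its y axis points along the beam from pointer to pan, z up; pivot at y = +50 mm, 78 mm up (36 mm below the tab's centre); pan at y = +115 mm; poise tab at y = +15 mm when joint poise is 0, moving to -y as it grows; white scale plate (125 mm high) at y = -163 mm.
There are look-alikes about, which are no part of the job. What is meant by the part that bears bottle_center is not green or red, and is the larger of those in its own colour.

How it is judged:
By the outcome, as a careful person would: the job done as asked, in the order asked, and still so for the second after the job is handed in, with the robot touching nothing.
It also fails if it takes over 67 s, if anything falls off the work surface, if the arm or the gripper's body presses on something with over 40 N, if the wrist force passes 120 N, or if a joint passes its speed limit or range.

## Working session

There is one attempt and no reset: what is moved stays moved. The work goes in short steps, Python scripts to look and compute and a tool call to move; the robot and the scene stay as the last step left them, time stands still between calls to the robot, and variables do not carry over. Pictures are saved under pics/ and viewed, and the job is handed in when it is done.

Besides the shell and the picture viewer there is one more tool, called after "Emit:" as name([rows], argument=value, ...), one row to a line, values as JSON. move_arm: Moves the arm, as the interface text tells. Its arguments: {"type":"object","properties":{"moves":{"type":"array","items":{"type":"array"}},"force":{"type":"number"}},"required":["moves"]}

```bash
mkdir -p pics; ls
cat > h.py <<'E'
import numpy as np, cv2
from station import *
from scipy.spatial.transform import Rotation as R
def save(f,n): cv2.imwrite('pics/'+n+'.png', cv2.cvtColor(f['image'],cv2.COLOR_RGB2BGR))
def ray(f,xy):
    K=np.array(f['intrinsics']);p=np.array([xy[0],xy[1]],float)
    d=[(p[0]-K[0,2])/K[0,0],(p[1]-K[1,2])/K[1,1]]
    d=np.array(d);u=d.copy()
    for _ in range(30): u=d/(1+f['k1']*(u@u))
    o=np.array(f['orientation']);Rm=o if o.shape==(3,3) else R.from_rotvec(o).as_matrix()
    v=Rm@np.array([u[0],u[1],1]);return np.array(f['origin']),v/np.linalg.norm(v)
def tri(rs):
    A=np.zeros((3,3));b=np.zeros(3)
    for o,v in rs:
        P=np.eye(3)-np.outer(v,v);A+=P;b+=P@o
    x=np.linalg.solve(A,b);return x,[np.linalg.norm((np.eye(3)-np.outer(v,v))@(x-o)) for o,v in rs]
def atz(r,z): o,v=r;return o+v*(z-o[2])/v[2]
def proj(f,X):
    o=np.array(f['orientation']);Rm=o if o.shape==(3,3) else R.from_rotvec(o).as_matrix()
    c=Rm.T@(np.array(X)-np.array(f['origin']));u=c[:2]/c[2];u=u*(1+f['k1']*(u@u));K=np.array(f['intrinsics'])
    return np.array([K[0,0]*u[0]+K[0,2],K[1,1]*u[1]+K[1,2]])
E
python3 - <<'E'
from h import *
o=get_obs();print(o)
fs={}
for n in ['scene','top','wrist']:
    f=grab_frame(n);save(f,n+'0');fs[n]=f
    print(n,f['intrinsics'],f['k1'],f['origin'],f['orientation'])
    for t in ['bottle_center','pan_center','poise_tab','balance']:
        print(n,t,[(np.array(d['xy'])*[560,420],round(d['score'],2),atz(ray(f,np.array(d['xy'])*[560,420]),{'bottle_center':33,'pan_center':93,'poise_tab':114,'balance':0}[t]).round(1)) for d in tip_of(f,t)])
E
```

```text
pics
{'time': 0.0, 'qpos': array([ 1.10688362e+00,  2.45800150e-01,  1.55902335e+00, -3.74701758e-05,
        1.33871033e+00, -1.74092326e-01]), 'dq': array([ 4.70746143e-04,  3.40358907e-05,  1.03415757e-03,  1.21063015e-03,
        8.00686635e-04, -2.61376714e-03]), 'tau': array([ 1.77537571e-03, -4.15828800e+01, -3.14606595e+01,  6.86027831e-02,
        3.32063937e-02, -1.18655689e-04]), 'tcp_pos': array([185.47732165, 622.33394368, 204.34926159]), 'orientation': array([-1.33340232, -0.99180907,  0.99466361]), 'contact_force': array([-0.37118234, -0.14983063, -0.16924437]), 'torque': array([-0.00267554, -0.04481657, -0.05119276]), 'grip_width': 93.89017273987385}
scene [[527.89868775   0.         277.92149249]
 [  0.         527.89868775 204.15104079]
 [  0.           0.           1.        ]] -0.16983600478936964 [ 19.66313919 696.69228327 798.95747433] [-0.89595484  2.5267824  -1.02498598]
scene bottle_center [(array([260.12 , 303.702]), 0.81, array([379.2, 328.8,  33. ]))]
scene pan_center [(array([257.096, 173.418]), 0.66, array([557.1, 127.9,  93. ]))]
scene poise_tab [(array
[... 507 characters left out ...]
450.9, 354. ,  33. ])), (array([189.112, 185.682]), 0.6, array([530.8, 351.4,  33. ])), (array([200.312, 265.482]), 0.51, array([370.2, 326.5,  33. ]))]
top pan_center [(array([303.912, 158.592]), 0.7, array([566.5, 120.8,  93. ]))]
top poise_tab [(array([368.088, 151.2  ]), 0.88, array([573.2,   2.2, 114. ]))]
top balance [(array([352.688, 164.682]), 0.61, array([576.9,  14. ,   0. ]))]
wrist [[350.41647623   0.         277.75940767]
 [  0.         350.41647623 206.79670106]
 [  0.           0.           1.        ]] -0.010015630177554252 [109.28450967 646.2180251  384.13170478] [2.33299239 1.73867913 0.24133495]
wrist bottle_center []
wrist pan_center []
wrist poise_tab []
wrist balance []
```

View pics/scene0.png

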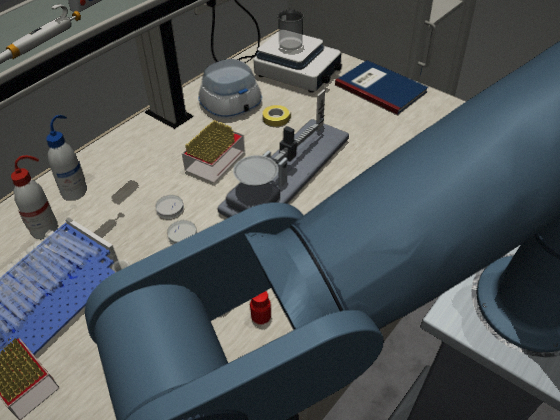

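View pics/top0.png

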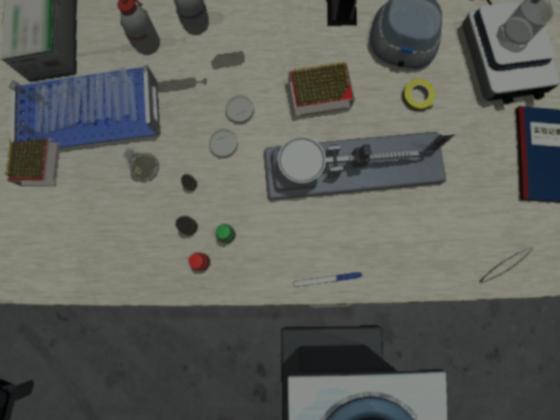

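Run:
```python
import cv2
a=cv2.imread('pics/top0.png')[150:300,140:290];b=cv2.imread('pics/scene0.png')[230:420,190:400]
cv2.imwrite('pics/cr.png',cv2.hconcat([cv2.resize(a,(400,400),interpolation=2),cv2.resize(b,(400,400),interpolation=2)]))
```

```text
(no output)
```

View pics/cr.png

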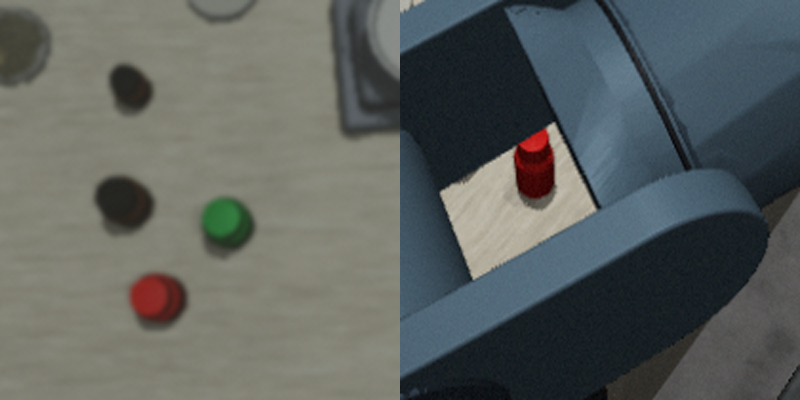

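The top view shows four bottles: green (225,233), red (198,261), a large brown one (187,226) and a small brown one (189,183). The one meant is the large brown at (187,226), because it isn't green or red and it's the bigger of the two browns, as the crop confirms. Next I'll refine its position and work out the move.

```bash
cat >> h.py <<'E'
def rot(o=None):
    o=o or get_obs();return R.from_rotvec(o['orientation']).as_matrix()
def plan(T,jaw=None,pos=None,Rm=None):
    """shift total in tool axes (m) then total turn about tool y; straight down"""
    o=get_obs();Rm=rot(o);p=o['tcp_pos']
    sh=Rm.T@(np.array(T)-p)/1000
    print('tcp',p.round(1),'axes\n',Rm.round(3));print('shift tool m',sh.round(4))
    if jaw is not None:
        a=np.arctan2(Rm[1,0],Rm[0,0]);d=(jaw-a+np.pi/2)%np.pi-np.pi/2
        # desired R: y down, x=jaw
        x=np.array([np.cos(a+d),np.sin(a+d),0]);y=np.array([0,0,-1]);D=np.c_[x,y,np.cross(x,y)]
        print('turn rotvec',R.from_matrix(Rm.T@D).as_rotvec().round(4),'jaw now',a,'d',d)
E
python3 - <<'E'
from h import *
f=grab_frame('top')
for d in trace(f,'bottle_center'):
    ys,xs=np.nonzero(d['region']);print(xs.mean(),ys.mean(),xs.min(),xs.max(),ys.min(),ys.max(),len(xs),round(d['score'],2),atz(ray(f,(xs.mean(),ys.mean())),33))
plan([451,354,205],0.9)
w=trace(f,'pan_center')
for d in w:
    ys,xs=np.nonzero(d['region']);print('pan',xs.mean(),ys.mean(),xs.min(),xs.max(),ys.min(),ys.max(),round(d['score'],2))
for d in trace(f,'balance'):
    ys,xs=np.nonzero(d['region']);print('bal',cv2.minAreaRect(np.c_[xs,ys].astype(np.float32)),round(d['score'],2))
E
```

```text
186.34201954397395 225.36807817589576 176 196 216 234 307 0.83 [450.04613983 355.51667196  33.        ]
199.12883435582822 261.1503067484663 189 209 252 270 326 0.71 [378.68488653 328.96397824  33.        ]
188.6120218579235 182.1693989071038 181 196 175 190 183 0.63 [538.12795438 352.54468583  33.        ]
224.5369774919614 233.7299035369775 215 234 224 243 311 0.51 [432.25908289 278.73758113  33.        ]
tcp [185.8 622.9 205.5] axes
 [[ 0.286  0.    -0.958]
 [ 0.958  0.     0.286]
 [ 0.    -1.    -0.   ]]
shift tool m [-0.1819  0.0005 -0.331 ]
turn rotvec [0.    0.381 0.   ] jaw now 1.280981151105999 d -0.38098115110599906
pan 301.44170403587447 159.3329596412556 278 326 136 183 0.71
bal ((360.7921142578125, 160.92079162597656), (61.09528350830078, 191.04714965820312), 84.2894058227539) 0.83
```

Emit:
move_arm([
  [[-0.0225, 0, -0.041], [0, 0, 0], -0.3],
  [[-0.0225, 0, -0.041], [0, 0, 0], -0.3],
  [[-0.0225, 0, -0.041], [0, 0, 0], -0.3],
  [[-0.0225, 0, -0.041], [0, 0, 0], -0.3],
  [[-0.0225, 0, -0.041], [0, 0, 0], -0.3],
  [[-0.0225, 0, -0.041], [0, 0, 0], -0.3],
  [[-0.0225, 0, -0.041], [0, 0, 0], -0.3],
  [[-0.0225, 0, -0.041], [0, 0, 0], -0.3],
], force=15)

```text
time: 1.95
tcp_pos: [449.6, 355.5, 205.7]
orientation: [-1.332, -0.993, 0.993]
contact_force: [-0.7, -0.1, 1.0]
grip_width: 60.8
```

Emit:
move_arm([
  [[0, 0, 0], [0, 0.127, 0], -0.3],
  [[0, 0, 0], [0, 0.127, 0], -0.3],
  [[0, 0, 0], [0, 0.127, 0], -0.3],
  [[0, 0, 0], [0, 0, 0], -0.3],
  [[0, 0, 0], [0, 0, 0], -0.3],
])

```text
time: 2.58
tcp_pos: [448.6, 356.7, 205.5]
orientation: [-1.454, -0.704, 0.704]
contact_force: [-0.8, 0.8, 0.1]
grip_width: 61.2
```

Run:
```python
from h import *
print(get_obs()['grip_width'])
f=grab_frame('wrist');save(f,'w1');s=grab_frame('scene');save(s,'s1')
for n,g in (('w',f),('s',s)):
  for t,z in (('bottle_center',33),('pan_center',93),('poise_tab',114),('balance',0)):
    print(n,t,[(np.array(d['xy'])*[560,420],round(d['score'],2),atz(ray(g,np.array(d['xy'])*[560,420]),z).round(1)) for d in tip_of(g,t)])
plan([451,354,205],0.9)
```

```text
61.194364816782745
w bottle_center [(array([283.808, 188.916]), 0.95, array([453.1, 361.3,  33. ])), (array([214.816, 147.504]), 0.87, array([377.3, 333.5,  33. ])), (array([328.72, 249.48]), 0.84, array([535.9, 358.1,  33. ])), (array([214.592, 222.516]), 0.76, array([436.4, 281.6,  33. ]))]
w pan_center []
w poise_tab []
w balance []
s bottle_center [(array([217.672, 293.79 ]), 0.98, array([450.8, 360.2,  33. ])), (array([185.92 , 267.708]), 0.89, array([536.7, 355.4,  33. ])), (array([256.592, 269.682]), 0.59, array([432.5, 276.8,  33. ])), (array([262.08 , 306.012]), 0.59, array([373.5, 330.3,  33. ]))]
s pan_center [(array([255.304, 172.116]), 0.74, array([562.5, 127.2,  93. ]))]
s poise_tab [(array([290.08 , 134.694]), 0.86, array([566.4,  10.6, 114. ]))]
s balance [(array([286.608, 172.62 ]), 0.68, array([577.4,   9.6,   0. ]))]
tcp [448.6 356.7 205.5] axes
 [[ 0.622  0.    -0.783]
 [ 0.783  0.     0.622]
 [ 0.    -1.     0.   ]]
shift tool m [-0.0006  0.0005 -0.0035]
turn rotvec [-0.      0.0001  0.    ] jaw now 0.9001226847697403 d -0.00012268476974020004
```

View pics/w1.png

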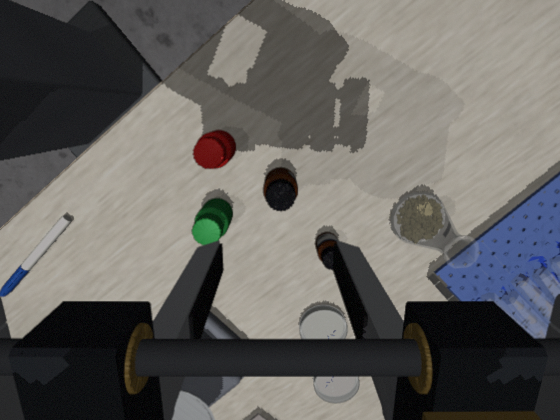

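View pics/s1.png

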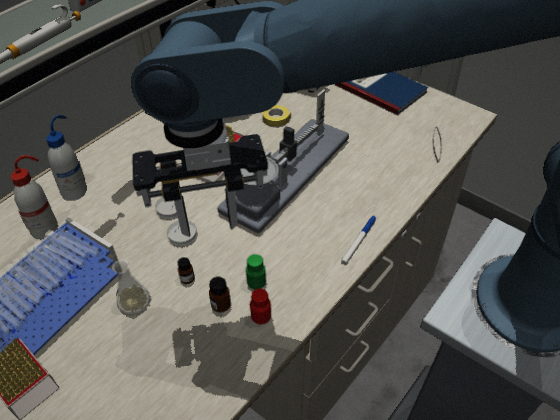

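The wrist view shows the target bottle at (281,188) and the scene view at (218,294), with its neighbours about 80 mm away. The combined estimate is about (451.5, 358.5).

Run:
```python
from h import *
plan([451.5,358.5,20],0.9)
```

```text
tcp [448.6 356.7 205.5] axes
 [[ 0.622  0.    -0.783]
 [ 0.783  0.     0.622]
 [ 0.    -1.     0.   ]]
shift tool m [ 0.0032  0.1855 -0.0011]
turn rotvec [-0.      0.0001  0.    ] jaw now 0.9001226847697403 d -0.00012268476974020004
```

Emit:
move_arm([
  [[0.003, 0.03, -0.001], [0, 0, 0], -0.3],
  [[0, 0.03, 0], [0, 0, 0], -0.3],
  [[0, 0.03, 0], [0, 0, 0], -0.3],
  [[0, 0.03, 0], [0, 0, 0], -0.3],
  [[0, 0.025, 0], [0, 0, 0], -0.3],
  [[0, 0.025, 0], [0, 0, 0], -0.3],
  [[0, 0.015, 0], [0, 0, 0], -0.3],
  [[0, 0, 0], [0, 0, 0], -0.3],
])

```text
time: 4.08
tcp_pos: [450.6, 358.1, 19.5]
orientation: [-1.454, -0.701, 0.704]
contact_force: [0.6, 0.2, 0.2]
grip_width: 60.8
```

Run:
```python
from h import *
f=grab_frame('wrist');save(f,'w2');s=grab_frame('scene');save(s,'s2')
print(get_obs()['contact_force'])
w=f['image'];t=s['image'][200:350,130:330]
cv2.imwrite('pics/c2.png',cv2.cvtColor(cv2.hconcat([cv2.resize(w,(400,300)),cv2.resize(t,(400,300))]),cv2.COLOR_RGB2BGR))
```

```text
[ 0.26595539  0.39827452 -0.42230118]
```

View pics/c2.png

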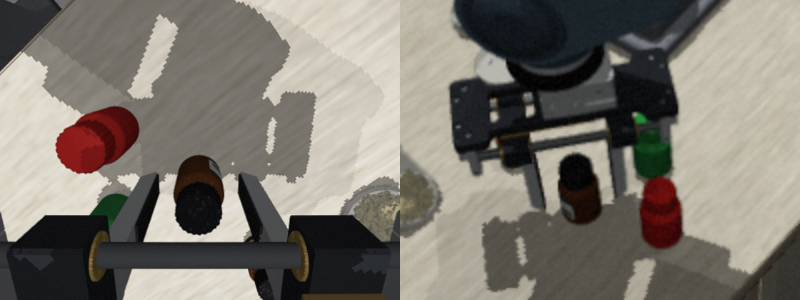

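Run:
```python
from h import *
f=grab_frame('wrist')
for z in (0,33,66): print(z,proj(f,[450.6,358.1,z]))
d=trace(f,'bottle_center')
for q in d[:2]:
    ys,xs=np.nonzero(q['region']);print(xs.min(),xs.max(),ys.min(),ys.max(),q['score'])
print(tip_of(f,'bottle_center')[0]); print(np.array(tip_of(f,'bottle_center')[0]['xy'])*[560,420], atz(ray(f,np.array(tip_of(f,'bottle_center')[0]['xy'])*[560,420]),33))
s=grab_frame('scene')
for q in tip_of(s,'bottle_center'): print(np.array(q['xy'])*[560,420], atz(ray(s,np.array(q['xy'])*[560,420]),33))
```

```text
0 [275.22029625 242.4150736 ]
33 [274.84349006 265.96804247]
66 [274.30864812 299.41855141]
240 310 215 325 0.83
77 192 147 239 0.68
{'xy': [0.2518, 0.4531], 'score': 0.82}
[141.008 190.302] [378.26772604 332.01333526  33.        ]
[257.6   305.298] [380.44360535 334.02820403  33.        ]
[215.712 293.496] [453.95306727 361.91448038  33.        ]
[256.592 271.488] [429.76048    279.89798521  33.        ]
```

The projected grasp axis agrees with the bottle to within about 3 mm, so I'm closing.

Emit:
move_arm([
  [[0, 0, 0], [0, 0, 0], 1],
  [[0, 0, 0], [0, 0, 0], 1],
  [[0, 0, 0], [0, 0, 0], 1],
  [[0, 0, 0], [0, 0, 0], 1],
  [[0, 0, 0], [0, 0, 0], 1],
], force=15)

```text
time: 5.15
tcp_pos: [451.2, 358.4, 20.4]
orientation: [-1.454, -0.702, 0.703]
contact_force: [0.1, -0.4, 0.0]
grip_width: 34.9
```

Emit:
move_arm([
  [[0, -0.02, 0], [0, 0, 0], 1],
  [[0, -0.04, 0], [0, 0, 0], 1],
  [[0, -0.05, 0], [0, 0, 0], 1],
  [[0, -0.05, 0], [0, 0, 0], 1],
  [[0, -0.02, 0], [0, 0, 0], 1],
  [[0, 0, 0], [0, 0, 0], 1],
])

```text
time: 5.9
tcp_pos: [451.8, 358.7, 201.8]
orientation: [-1.454, -0.705, 0.7]
contact_force: [-0.5, 1.3, -1.1]
grip_width: 35.1
```

Run:
```python
from h import *
o=get_obs();print(o['grip_width'],o['contact_force'])
s=grab_frame('scene');save(s,'s3');t=grab_frame('top');save(t,'t3')
for n,g in (('t',t),('s',s)):
  for nm,z in (('pan_center',93),('pan_center',101),('poise_tab',114),('balance',0)):
    print(n,nm,z,[(np.array(d['xy'])*[560,420],round(d['score'],2),atz(ray(g,np.array(d['xy'])*[560,420]),z).round(1)) for d in tip_of(g,nm)])
cv2.imwrite('pics/c3.png',cv2.cvtColor(cv2.hconcat([cv2.resize(t['image'][100:220,240:460],(400,220)),cv2.resize(s['image'][50:350,130:400],(400,440))[:220],]),cv2.COLOR_RGB2BGR))
plan([562,123,180])
```

```text
35.10330784712587 [-0.49380065  1.32266966 -1.05977243]
t pan_center 93 [(array([301.504, 159.39 ]), 0.59, array([565.1, 125.4,  93. ]))]
t pan_center 101 [(array([301.504, 159.39 ]), 0.59, array([562.9, 125.8, 101. ]))]
t poise_tab 114 [(array([364.224, 149.52 ]), 0.74, array([576.6,   9.3, 114. ]))]
t balance 0 [(array([352.184, 165.816]), 0.55, array([574.5,  15.1,   0. ]))]
s pan_center 93 [(array([256.984, 171.486]), 0.79, array([561.1, 123.7,  93. ]))]
s pan_center 101 [(array([256.984, 171.486]), 0.79, array([555. , 130.2, 101. ]))]
s poise_tab 114 [(array([287.672, 137.004]), 0.81, array([565.5,  19.8, 114. ]))]
s balance 0 [(array([288.008, 172.998]), 0.92, array([574.2,   8.6,   0. ]))]
tcp [451.1 358.3 199.8] axes
 [[ 0.622 -0.001 -0.783]
 [ 0.783 -0.001  0.622]
 [-0.001 -1.     0.   ]]
shift tool m [-0.1153  0.0198 -0.2332]
```

View pics/s3.png

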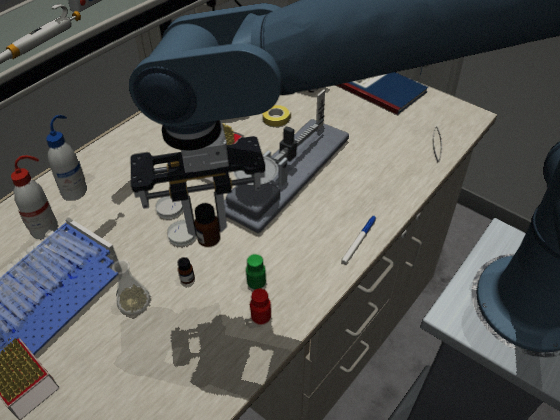

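View pics/t3.png

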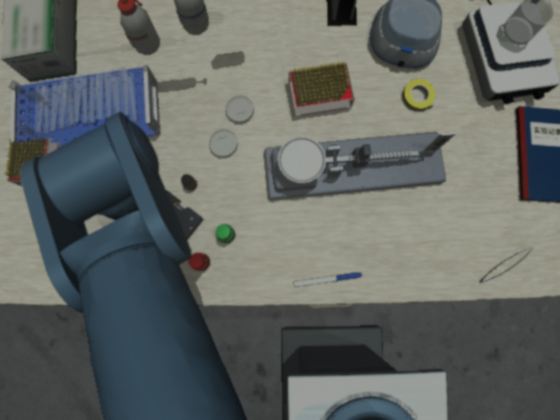

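The bottle is held at a width of 35 mm. Next I'll get the balance axis and a refined pan centre.

Run:
```python
from h import *
t=grab_frame('top')
d=trace(t,'balance')[0];ys,xs=np.nonzero(d['region'])
c,(w,h),a=cv2.minAreaRect(np.c_[xs,ys].astype(np.float32));bx=cv2.boxPoints((c,(w,h),a));print(bx)
P=np.array([atz(ray(t,b),25) for b in bx]);print(P.round(0));
for i in range(4): print(np.linalg.norm(P[i]-P[i-1]), (P[i]-P[i-1])[:2])
im=t['image'];cr=cv2.resize(im[110:220,250:470],(800,400),interpolation=2)
cv2.imwrite('pics/c4.png',cv2.cvtColor(cr,cv2.COLOR_RGB2BGR))
```

```text
[[262.25763 140.49062]
 [452.8388  120.77528]
 [459.1388  181.67528]
 [268.55762 201.39061]]
[[ 625.  203.   25.]
 [ 664. -200.   25.]
 [ 532. -202.   25.]
 [ 497.  191.   25.]]
128.58503583627802 [128.05354453  11.67909134]
404.9032708466984 [  38.52073282 -403.0667586 ]
131.906627939038 [-131.89801077   -1.50772944]
394.4226618815955 [-34.67626657 392.89539669]
```

View pics/c4.png

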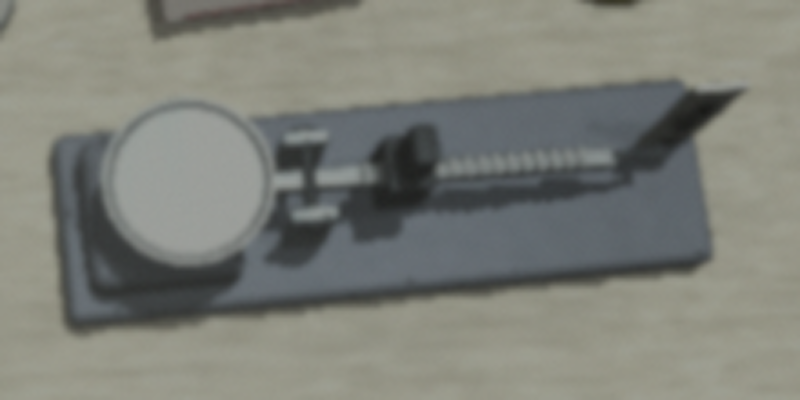

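Pan centre is about (563,125), and the balance y axis is yawed about 5° (direction ≈ (-0.09, 0.996)). I'm carrying the bottle over the pan and turning the jaws along the beam.

Emit:
move_arm([
  [[-0.0145, 0, -0.029], [0, 0, 0], 1],
  [[-0.0145, 0, -0.029], [0, 0, 0], 1],
  [[-0.0145, 0, -0.029], [0, 0, 0], 1],
  [[-0.0145, 0, -0.029], [0, 0, 0], 1],
  [[-0.0145, 0, -0.029], [0, 0, 0], 1],
  [[-0.0145, 0, -0.029], [0, 0, 0], 1],
  [[-0.0145, 0, -0.029], [0, 0, 0], 1],
  [[-0.0145, 0, -0.029], [0, 0, 0], 1],
])

```text
time: 7.5
tcp_pos: [561.4, 122.3, 200.6]
orientation: [-1.454, -0.703, 0.702]
contact_force: [0.4, 0.7, -2.3]
grip_width: 34.9
```

Emit:
move_arm([
  [[0, 0, 0], [0, -0.15, 0], 1],
  [[0, 0, 0], [0, -0.15, 0], 1],
  [[0, 0, 0], [0, -0.15, 0], 1],
  [[0, 0, 0], [0, -0.15, 0], 1],
  [[0, 0, 0], [0, -0.16, 0], 1],
  [[0, 0, 0], [0, 0, 0], 1],
  [[0, 0, 0], [0, 0, 0], 1],
])

```text
time: 8.38
tcp_pos: [560.9, 123.3, 200.5]
orientation: [-1.167, -1.273, 1.273]
contact_force: [0.4, -0.2, -1.4]
grip_width: 35.1
```

Run:
```python
from h import *
o=get_obs();print(o['grip_width'],o['contact_force'])
s=grab_frame('scene');save(s,'s5');t=grab_frame('top');w=grab_frame('wrist');save(w,'w5')
for n,g in (('t',t),('s',s),('w',w)):
  for nm,z in (('pan_center',93),('poise_tab',114),('bottle_center',o['tcp_pos'][2]+13)):
    print(n,nm,z,[(np.array(d['xy'])*[560,420],round(d['score'],2),atz(ray(g,np.array(d['xy'])*[560,420]),z).round(1)) for d in tip_of(g,nm)])
plan([563,125,125],1.66)
```

```text
35.08164902905001 [ 0.36901462 -0.1980502  -1.4358242 ]
t pan_center 93 []
t poise_tab 114 []
t bottle_center 213.51299877017854 [(array([223.72 , 233.898]), 0.69, array([413.7, 256.1, 213.5])), (array([199.92 , 259.602]), 0.65, array([373.7, 293.6, 213.5])), (array([191.52, 182.91]), 0.5, array([497. , 308.8, 213.5]))]
s pan_center 93 [(array([254.52 , 170.982]), 0.9, array([566. , 125.6,  93. ]))]
s poise_tab 114 [(array([289.576, 134.19 ]), 0.68, array([568.3,   9.9, 114. ]))]
s bottle_center 213.51299877017854 [(array([259.784, 305.508]), 0.88, array([293. , 417.9, 213.5])), (array([188.104, 269.808]), 0.72, array([409.7, 436.5, 213.5])), (array([253.008, 273.084]), 0.69, array([335.2, 383.3, 213.5])), (array([253.904, 122.22 ]), 0.58, array([562.8, 122.3, 213.5]))]
w pan_center 93 [(array([284.48 , 211.386]), 0.79, array([565.9, 129.9,  93. ]))]
w poise_tab 114 [(array([134.4 , 210.21]), 0.94, array([569.2,  10.7, 114. ]))]
w bottle_center 213.51299877017854 [(array([457.408,  72.408]), 0.82, array([459.4, 195.1, 213.5])), (array([278.32 , 268.086]), 0.79, array([561.1, 124.2, 213.5])), (array([500.528, 186.312]), 0.79, array([508.5, 227.7, 213.5])), (array([529.088,  13.188]), 0.76, array([433.1, 220.5, 213.5]))]
tcp [560.9 123.3 200.5] axes
 [[-0.089 -0.    -0.996]
 [ 0.996  0.    -0.089]
 [ 0.    -1.     0.   ]]
shift tool m [ 0.0015  0.0755 -0.0023]
turn rotvec [-0.0001 -0.0001  0.    ] jaw now 1.6598935282668108 d 0.0001064717331891174
```

View pics/s5.png

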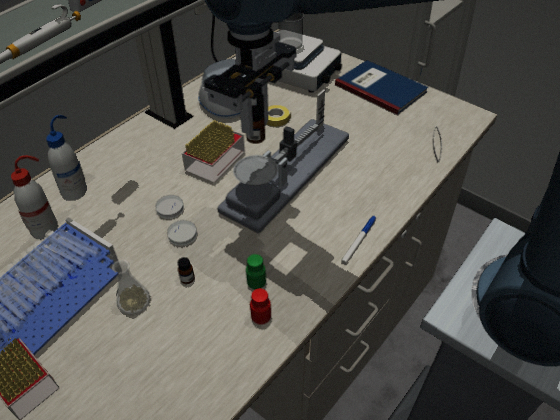

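View pics/w5.png

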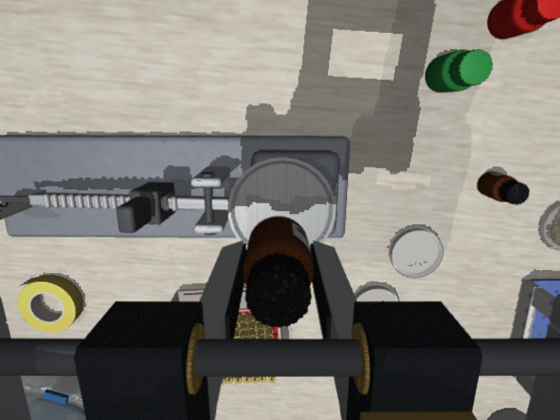

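Three cameras agree that the pan is at about (564.5,127), and in the wrist view it's at (284,207). I'm lowering to just above it.

Emit:
move_arm([
  [[0.0035, 0.01, -0.004], [0, 0, 0], 1],
  [[0, 0.015, 0], [0, 0, 0], 1],
  [[0, 0.015, 0], [0, 0, 0], 1],
  [[0, 0.015, 0], [0, 0, 0], 1],
  [[0, 0.01, 0], [0, 0, 0], 1],
  [[0, 0.006, 0], [0, 0, 0], 1],
  [[0, 0, 0], [0, 0, 0], 1],
])

```text
time: 9.85
tcp_pos: [564.4, 127.2, 129.1]
orientation: [-1.165, -1.274, 1.275]
contact_force: [0.5, 0.4, -1.6]
grip_width: 35.3
```

Run:
```python
from h import *
o=get_obs();print(o['grip_width'],o['contact_force'],o['tcp_pos'])
s=grab_frame('scene');w=grab_frame('wrist');t=grab_frame('top')
cv2.imwrite('pics/c6.png',cv2.cvtColor(cv2.hconcat([cv2.resize(w['image'],(400,300)),cv2.resize(s['image'][80:230,200:400],(400,300),interpolation=2)]),cv2.COLOR_RGB2BGR))
```

```text
35.26906039052763 [ 0.49698364  0.3942984  -1.58529413] [564.42471499 127.15774754 129.1089057 ]
```

View pics/c6.png

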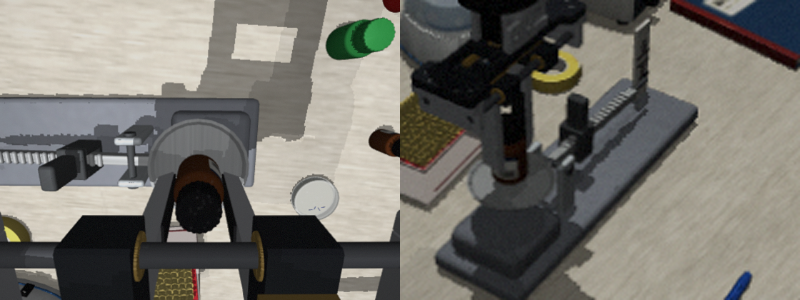

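Emit:
move_arm([
  [[0, 0.003, 0], [0, 0, 0], 1],
  [[0, 0.003, 0], [0, 0, 0], 1],
  [[0, 0.003, 0], [0, 0, 0], 1],
  [[0, 0.002, 0], [0, 0, 0], 1],
  [[0, 0.002, 0], [0, 0, 0], 1],
  [[0, 0.002, 0], [0, 0, 0], 1],
])

```text
time: 10.75
tcp_pos: [564.6, 127.2, 114.4]
orientation: [-1.166, -1.275, 1.274]
contact_force: [-0.4, 0.6, -1.3]
grip_width: 35.3
```

Emit:
move_arm([
  [[0, 0.001, 0], [0, 0, 0], 1],
  [[0, 0.001, 0], [0, 0, 0], 1],
  [[0, 0.001, 0], [0, 0, 0], 1],
  [[0, 0, 0], [0, 0, 0], 1],
])

```text
time: 11.25
tcp_pos: [564.6, 127.2, 111.4]
orientation: [-1.166, -1.275, 1.275]
contact_force: [0.0, 0.0, -0.6]
grip_width: 35.0
```

Run:
```python
from h import *
o=get_obs();print(o['grip_width'],o['contact_force'],o['tcp_pos'])
s=grab_frame('scene');w=grab_frame('wrist');t=grab_frame('top')
cv2.imwrite('pics/c7.png',cv2.cvtColor(cv2.hconcat([cv2.resize(w['image'],(400,300)),cv2.resize(s['image'][80:230,200:400],(400,300),interpolation=2)]),cv2.COLOR_RGB2BGR))
```

```text
35.009056424525234 [ 0.03153812  0.03642632 -0.63678518] [564.58460906 127.17041246 111.41512323]
```

View pics/c7.png

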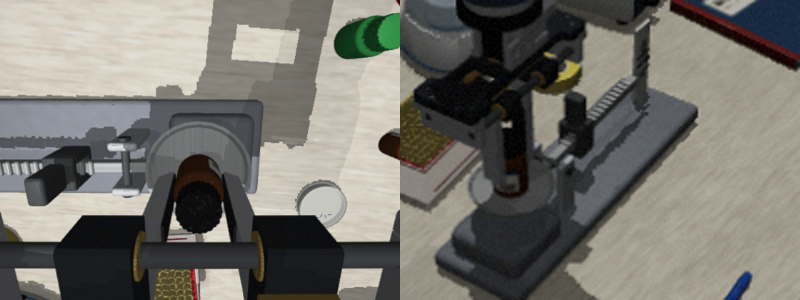

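Emit:
move_arm([
  [[0, 0.001, 0], [0, 0, 0], 1],
  [[0, 0.001, 0], [0, 0, 0], 1],
  [[0, 0.001, 0], [0, 0, 0], 1],
  [[0, 0, 0], [0, 0, 0], 1],
])

```text
time: 11.9
tcp_pos: [564.6, 127.1, 108.4]
orientation: [-1.166, -1.275, 1.275]
contact_force: [-0.5, -0.4, -1.4]
grip_width: 34.8
```

Emit:
move_arm([
  [[0, 0.001, 0], [0, 0, 0], 1],
  [[0, 0.001, 0], [0, 0, 0], 1],
  [[0, 0, 0], [0, 0, 0], 1],
])

```text
time: 12.28
tcp_pos: [564.6, 127.2, 106.4]
orientation: [-1.166, -1.275, 1.275]
contact_force: [-0.9, -0.1, -0.3]
grip_width: 35.1
```

Run:
```python
from h import *
o=get_obs();print(o['grip_width'],o['contact_force'],o['tcp_pos'])
s=grab_frame('scene');w=grab_frame('wrist');t=grab_frame('top')
cv2.imwrite('pics/c8.png',cv2.cvtColor(cv2.hconcat([cv2.resize(w['image'],(400,300)),cv2.resize(s['image'][80:230,200:400],(400,300),interpolation=2)]),cv2.COLOR_RGB2BGR))
```

```text
35.12256633594551 [-0.94152284 -0.07205451 -0.32630178] [564.59132177 127.17413295 106.38891312]
```

View pics/c8.png

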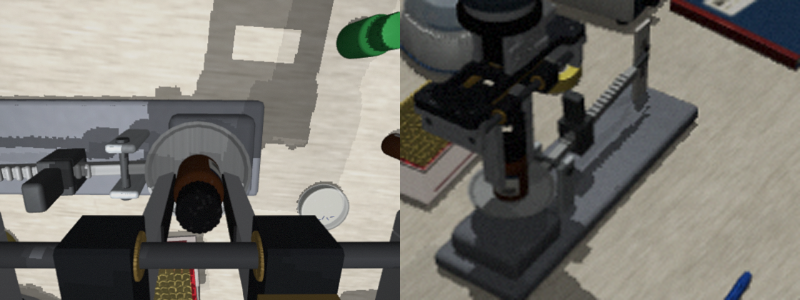

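The pan is following the bottle down and the stop should be about 1 mm further.

Emit:
move_arm([
  [[0, 0.0005, 0], [0, 0, 0], 1],
  [[0, 0.0005, 0], [0, 0, 0], 1],
  [[0, 0, 0], [0, 0, 0], 1],
])

```text
time: 12.8
tcp_pos: [564.6, 127.2, 105.6]
orientation: [-1.166, -1.275, 1.275]
contact_force: [-0.1, -1.5, 0.9]
grip_width: 35.1
```

Emit:
move_arm([
  [[0, 0.0005, 0], [0, 0, 0], 1],
  [[0, 0, 0], [0, 0, 0], 1],
])

```text
time: 13.05
tcp_pos: [564.8, 127.2, 105.5]
orientation: [-1.166, -1.275, 1.275]
contact_force: [-3.0, -0.9, 3.9]
grip_width: 34.9
```

Contact came at the stop, with +4 N upward. I'm releasing to about 60 mm and waiting.

Emit:
move_arm([
  [[0, 0, 0], [0, 0, 0], 0.15],
  [[0, 0, 0], [0, 0, 0], 0.1],
  [[0, 0, 0], [0, 0, 0], -0.1],
  [[0, 0, 0], [0, 0, 0], -0.3],
  [[0, 0, 0], [0, 0, 0], -0.3],
  [[0, 0, 0], [0, 0, 0], -0.3],
])

```text
time: 13.8
tcp_pos: [564.6, 127.2, 105.0]
orientation: [-1.166, -1.275, 1.275]
contact_force: [0.1, 0.3, 0.2]
grip_width: 61.0
```

Emit:
move_arm([
  [[0, -0.01, 0], [0, 0, 0], -0.3],
  [[0, -0.02, 0], [0, 0, 0], -0.3],
  [[0, -0.03, 0], [0, 0, 0], -0.3],
  [[0, -0.03, 0], [0, 0, 0], -0.3],
  [[0, -0.02, 0], [0, 0, 0], -0.3],
  [[0, 0, 0], [0, 0, 0], -0.3],
])

```text
time: 14.55
tcp_pos: [565.8, 127.2, 217.5]
orientation: [-1.169, -1.278, 1.273]
contact_force: [-0.0, -0.2, -0.7]
grip_width: 61.1
```

Run:
```python
from h import *
o=get_obs();print(o['grip_width'],o['contact_force'],o['tcp_pos'])
s=grab_frame('scene');w=grab_frame('wrist');t=grab_frame('top')
for n,g in (('t',t),('s',s),('w',w)):
  for nm,z in (('pan_center',85),('poise_tab',119),('bottle_center',118)):
    print(n,nm,z,[(np.array(d['xy'])*[560,420],round(d['score'],2),atz(ray(g,np.array(d['xy'])*[560,420]),z).round(1)) for d in tip_of(g,nm)])
cv2.imwrite('pics/c9.png',cv2.cvtColor(cv2.hconcat([cv2.resize(w['image'],(400,300)),cv2.resize(s['image'][80:230,200:400],(400,300),interpolation=2)]),cv2.COLOR_RGB2BGR))
```

```text
61.054344083846566 [-0.04469184 -0.1644754  -0.70496966] [565.76653518 127.21599072 217.49679078]
t pan_center 85 []
t poise_tab 119 []
t bottle_center 118 [(array([198.912, 262.416]), 0.86, array([372.9, 313.2, 118. ])), (array([221.312, 231.42 ]), 0.7, array([427.9, 273.3, 118. ])), (array([189.784, 184.506]), 0.5, array([514.9, 331.9, 118. ]))]
s pan_center 85 [(array([254.296, 175.014]), 0.8, array([564.5, 128.5,  85. ]))]
s poise_tab 119 [(array([286.384, 132.006]), 0.79, array([574.2,  13.2, 119. ]))]
s bottle_center 118 [(array([258.104, 302.316]), 0.91, array([343.4, 369.6, 118. ])), (array([253.4  , 161.406]), 0.86, array([567. , 125.9, 118. ])), (array([255.976, 273.588]), 0.58, array([382.2, 330. , 118. ]))]
w pan_center 85 []
w poise_tab 119 [(array([142.408, 208.32 ]), 0.73, array([574.5,  17.1, 119. ])), (array([280.392, 211.218]), 0.19, array([566.9, 130. , 119. ]))]
w bottle_center 118 [(array([514.416,  10.71 ]), 0.96, array([404.1, 282.3, 118. ])), (array([276.08 , 206.304]), 0.95, array([563.3, 126.1, 118. ])), (array([491.4  , 179.214]), 0.84, array([525.3, 296.6, 118. ])), (array([447.104,  67.41 ]), 0.75, array([445.8, 242.5, 118. ]))]
```

View pics/c9.png

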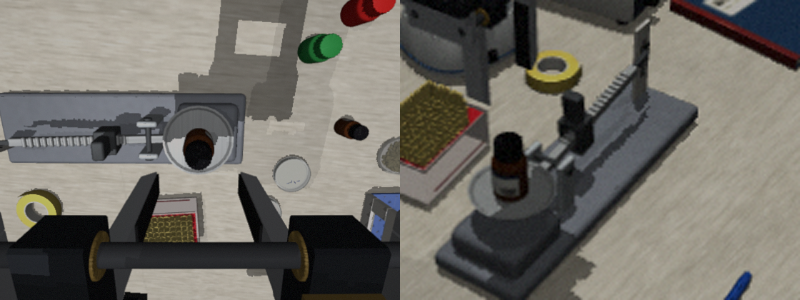

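The bottle stands upright on the pan, which is at its stop with the pointer end up. The tab is at about (574,15), so poise ≈ 0.016. Next I'll straddle the tab with the jaws open 40 mm, because wider would foul the scale plate later.

Emit:
move_arm([
  [[-0.03, 0, 0.0005], [0, 0, 0], 0.1],
  [[-0.03, 0, 0.0005], [0, 0, 0], 0.15],
  [[-0.03, 0, 0.0005], [0, 0, 0], 0.15],
  [[-0.022, 0, 0], [0, 0, 0], 0.15],
  [[0, 0.02, 0], [0, 0, 0], 0.15],
  [[0, 0.02, 0], [0, 0, 0], 0.15],
  [[0, 0.02, 0], [0, 0, 0], 0.15],
  [[0, 0, 0], [0, 0, 0], 0.15],
])

```text
time: 16.15
tcp_pos: [571.2, 16.4, 151.9]
orientation: [-1.16, -1.272, 1.277]
contact_force: [-0.3, 0.9, -0.1]
grip_width: 40.1
```

Run:
```python
from h import *
o=get_obs();print(o['grip_width'],o['contact_force'],o['tcp_pos'])
s=grab_frame('scene');w=grab_frame('wrist');save(w,'w10')
for n,g in (('s',s),('w',w)):
  for nm,z in (('poise_tab',120),):
    print(n,nm,z,[(np.array(d['xy'])*[560,420],round(d['score'],2),atz(ray(g,np.array(d['xy'])*[560,420]),z).round(1)) for d in tip_of(g,nm)])
for z in (103,120,137): print(z,proj(w,[574.3,15,z]),proj(w,[o['tcp_pos'][0],o['tcp_pos'][1],z]))
cv2.imwrite('pics/c10.png',cv2.cvtColor(cv2.hconcat([cv2.resize(w['image'],(400,300)),cv2.resize(s['image'][80:230,200:400],(400,300),interpolation=2)]),cv2.COLOR_RGB2BGR))
```

```text
40.05949934737518 [-0.3054813   0.88393644 -0.09082762] [571.19512585  16.43607739 151.86204926]
s poise_tab 120 [(array([287.392, 131.796]), 0.77, array([572.2,  12.4, 120. ]))]
w poise_tab 120 [(array([273.896, 235.2  ]), 0.74, array([571.9,  14.1, 120. ]))]
103 [275.08287084 230.01276193] [277.54793213 225.95985213]
120 [274.88536884 238.80489614] [277.52838804 234.48979037]
137 [274.65716745 248.96517446] [277.50579297 244.35240174]
```

View pics/w10.png

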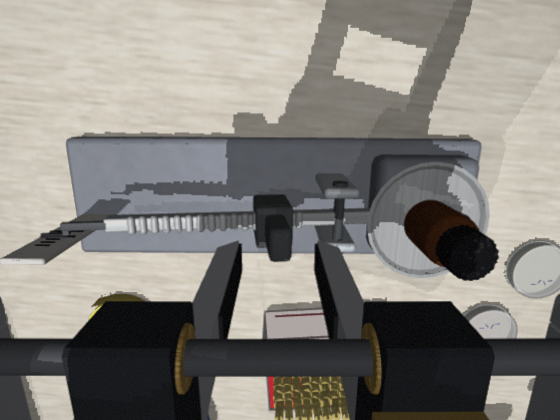

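View pics/c10.png

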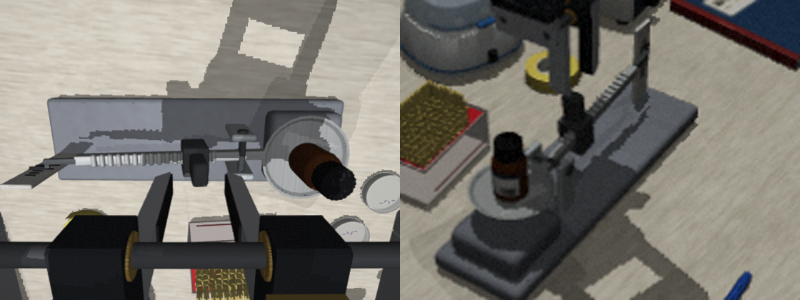

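The jaws are centred on the tab. I'm lowering to 112 mm and then nudging it away from the pan.

Emit:
move_arm([
  [[0, 0.013, 0], [0, 0, 0], 0.15],
  [[0, 0.013, 0], [0, 0, 0], 0.15],
  [[0, 0.012, 0], [0, 0, 0], 0.15],
  [[0, 0.002, 0], [0, 0, 0], 0.15],
  [[-0.005, 0, 0], [0, 0, 0], 0.15],
  [[-0.005, 0, 0], [0, 0, 0], 0.15],
  [[0, 0, 0], [0, 0, 0], 0.15],
])

```text
time: 17.23
tcp_pos: [574.3, 5.0, 115.4]
orientation: [-1.167, -1.275, 1.274]
contact_force: [0.0, 0.4, -0.8]
grip_width: 39.7
```

Emit:
move_arm([
  [[-0.004, 0, 0], [0, 0, 0], 0.15],
  [[-0.004, 0, 0], [0, 0, 0], 0.15],
  [[-0.004, 0, 0], [0, 0, 0], 0.15],
  [[-0.004, 0, 0], [0, 0, 0], 0.15],
  [[0, 0, 0], [0, 0, 0], 0.15],
])

```text
time: 17.85
tcp_pos: [575.6, -11.0, 115.2]
orientation: [-1.167, -1.274, 1.275]
contact_force: [-0.2, 0.1, 0.4]
grip_width: 39.9
```

```bash
cat > look.py <<'E'
import sys
from h import *
o=get_obs();print(o['grip_width'],o['contact_force'],o['tcp_pos'])
s=grab_frame('scene');w=grab_frame('wrist')
for n,g in (('s',s),('w',w)):
    print(n,[(np.array(d['xy'])*[560,420],round(d['score'],2),atz(ray(g,np.array(d['xy'])*[560,420]),117).round(1)) for d in tip_of(g,'poise_tab')])
cv2.imwrite('pics/%s.png'%sys.argv[1],cv2.cvtColor(cv2.hconcat([cv2.resize(w['image'],(400,300)),cv2.resize(s['image'][80:230,200:400],(400,300),interpolation=2)]),cv2.COLOR_RGB2BGR))
E
python3 look.py c11
```

```text
39.86138798644947 [-0.17047725  0.05885288  0.42118463] [575.62218601 -11.01434459 115.22867827]
s [(array([290.808, 127.89 ]), 0.72, array([577.4,  -5.7, 117. ]))]
w [(array([299.88, 258.51]), 0.71, array([574.5,   1.7, 117. ]))]
```

View pics/c11.png

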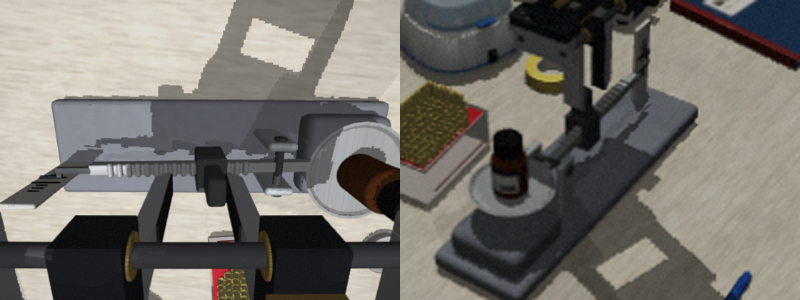

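The poise is moving, and the tab is now at about y = 0. I'll continue about three notches.

Emit:
move_arm([
  [[-0.004, 0, 0], [0, 0, 0], 0.15],
  [[-0.004, 0, 0], [0, 0, 0], 0.15],
  [[-0.004, 0, 0], [0, 0, 0], 0.15],
  [[-0.004, 0, 0], [0, 0, 0], 0.15],
  [[-0.004, 0, 0], [0, 0, 0], 0.15],
  [[-0.004, 0, 0], [0, 0, 0], 0.15],
  [[0.006, 0, 0], [0, 0, 0], 0.15],
  [[0, 0, 0], [0, 0, 0], 0.15],
])

```text
time: 19.05
tcp_pos: [577.0, -28.1, 115.1]
orientation: [-1.166, -1.275, 1.275]
contact_force: [-0.1, 0.6, 0.5]
grip_width: 39.7
```

```bash
python3 look.py c12
```

```text
39.674241806640666 [-0.09279361  0.57449827  0.46349218] [577.04269408 -28.08718999 115.1446439 ]
s [(array([297.808, 121.296]), 0.88, array([580.1, -33.3, 117. ]))]
w [(array([287.  , 259.98]), 0.6, array([577.3, -22.5, 117. ]))]
```

View pics/c12.png

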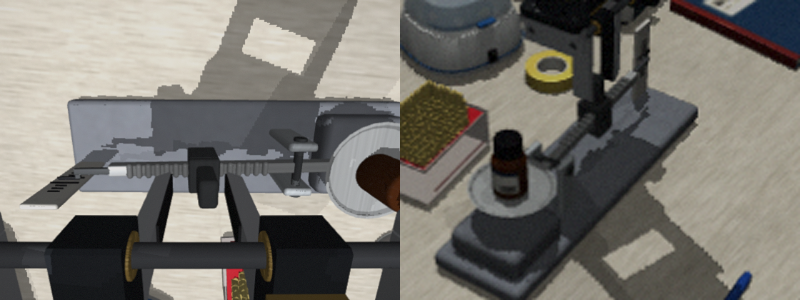

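```bash
cat > look2.py <<'E'
import sys
from h import *
s=grab_frame('scene');w=grab_frame('wrist');o=get_obs()
np.savez('pics/%s.npz'%sys.argv[1],s=s['image'],w=w['image'])
print(o['tcp_pos'],o['contact_force'],o['time'])
print([ (np.array(d['xy'])*[560,420]).round(1) for d in tip_of(s,'pan_center')+tip_of(s,'poise_tab')])
a=cv2.resize(s['image'][70:170,270:350],(400,500),interpolation=2);b=cv2.resize(w['image'][190:310,0:180],(400,267),interpolation=2)
b=cv2.copyMakeBorder(b,0,233,0,0,cv2.BORDER_CONSTANT)
cv2.imwrite('pics/%s.png'%sys.argv[1],cv2.cvtColor(cv2.hconcat([a,b]),cv2.COLOR_RGB2BGR))
E
python3 look2.py d1
```

```text
[577.0036528  -28.34665272 115.01121358] [ 0.66785885 -0.47965069  0.12449648] 19.35
[array([256. , 177.1]), array([297.7, 121.7])]
```

View pics/d1.png

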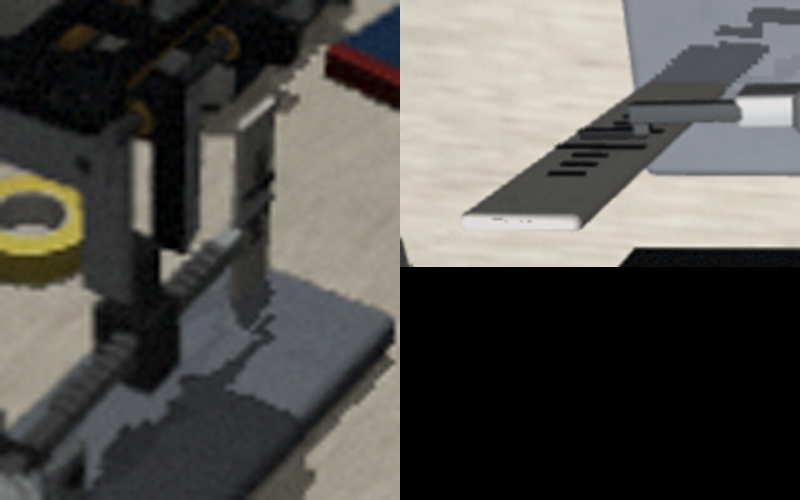

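Run:
```python
from h import *
w=grab_frame('wrist');im=w['image'].copy()
yd=np.array([-.09,.996,0]);xd=np.array([.996,.09,0]);O=np.array([574.9,12.5,0])
P=lambda x,y,z:O+x*xd+y*yd+np.array([0,0,z])
for z in (72,78,84,125): print(z,[proj(w,P(x,-163,z)).round(1) for x in (-10,0,10)])
for th in (-.12,0,.12):
    print('ptr',th,proj(w,P(0,50-213*np.cos(th),78+213*np.sin(th))).round(1), 'beam150',proj(w,P(0,50-150*np.cos(th),78+150*np.sin(th))).round(1))
b=cv2.resize(im[180:310,0:200],(800,520),interpolation=2)
cv2.imwrite('pics/d2.png',cv2.cvtColor(b,cv2.COLOR_RGB2BGR))
```

```text
72 [array([ 93.8, 219.1]), array([ 95.9, 233.2]), array([ 98., 247.])]
78 [array([ 89.1, 221.9]), array([ 91.4, 236.4]), array([ 93.6, 250.5])]
84 [array([ 84.2, 224.9]), array([ 86.6, 239.7]), array([ 88.9, 254.1])]
125 [array([ 42.6, 250.2]), array([ 46.1, 267.8]), array([ 49.5, 284.8])]
ptr -0.12 [111.4 224. ] beam150 [194.8 227.3]
ptr 0 [ 91.4 236.4] beam150 [186.9 236.4]
ptr 0.12 [ 71.8 251.7] beam150 [181.3 246.8]
```

View pics/d2.png

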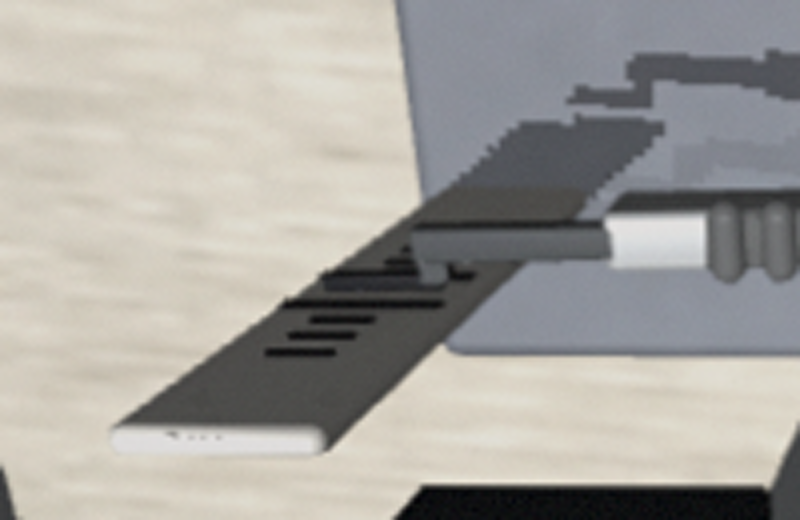

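The wrist view at 4x shows the long lines at crop rows 273 and 303, with the needle at about row 283 between them. The fingers have gaps of about 7 mm and more than 20 mm to the tab. I'll let it settle, lift clear and look again.

Emit:
move_arm([
  [[0.005, 0, 0], [0, 0, 0], 0.15],
  [[0, -0.015, 0], [0, 0, 0], 0.15],
  [[0, -0.025, 0], [0, 0, 0], 0.15],
  [[0, -0.02, 0], [0, 0, 0], 0.15],
  [[0, 0, 0], [0, 0, 0], 0.15],
  [[0, 0, 0], [0, 0, 0], 0.15],
  [[0, 0, 0], [0, 0, 0], 0.15],
  [[0, 0, 0], [0, 0, 0], 0.15],
])

```text
time: 20.5
tcp_pos: [576.1, -23.2, 174.1]
orientation: [-1.164, -1.274, 1.275]
contact_force: [0.0, -0.3, 0.1]
grip_width: 39.9
```

Run:
```python
from h import *
w=grab_frame('wrist');s=grab_frame('scene');im=w['image'];save(w,'w13');save(s,'s13');print(get_obs()['tcp_pos'],get_obs()['time'])
yd=np.array([-.09,.996,0]);xd=np.array([.996,.09,0]);O=np.array([574.9,12.5,0])
P=lambda x,y,z:O+x*xd+y*yd+np.array([0,0,z])
c=proj(w,P(0,-163,90)).astype(int);print(c)
y0=max(0,c[1]-70);x0=max(0,c[0]-70)
b=cv2.resize(im[y0:y0+140,x0:x0+140],(560,560),interpolation=2)
cv2.imwrite('pics/d3.png',cv2.cvtColor(b,cv2.COLOR_RGB2BGR))
a=cv2.resize(s['image'][70:170,270:350],(480,600),interpolation=2)
cv2.imwrite('pics/d3s.png',cv2.cvtColor(a,cv2.COLOR_RGB2BGR))
for n,g in (('s',s),('w',w)):
    print(n,[(np.array(d['xy'])*[560,420],round(d['score'],2),atz(ray(g,np.array(d['xy'])*[560,420]),117).round(1)) for d in tip_of(g,'poise_tab')])
print(tri([ray(g,np.array(tip_of(g,'poise_tab')[0]['xy'])*[560,420]) for g in (s,w)]))
```

```text
[576.29006233 -23.32432244 174.42595403] 20.6
[115 215]
s [(array([298.592, 122.598]), 0.96, array([575.9, -30.7, 117. ]))]
w [(array([276.08, 224.49]), 0.71, array([576.3, -24. , 117. ]))]
(array([572.99118121, -24.66485189, 122.55055657]), [np.float64(1.4553075446149295), np.float64(1.4553075446150634)])
```

View pics/d3.png

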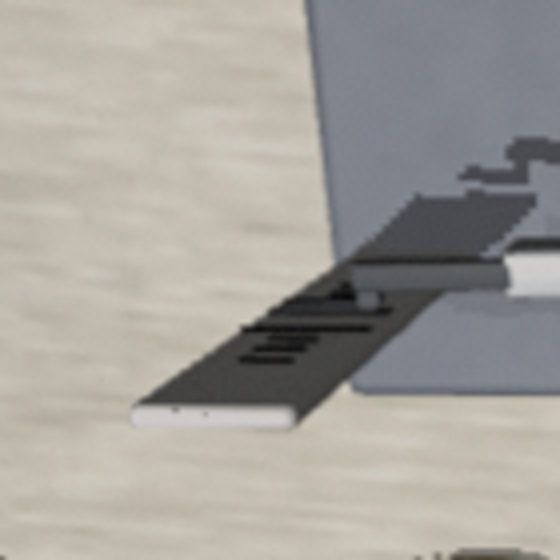

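View pics/w13.png

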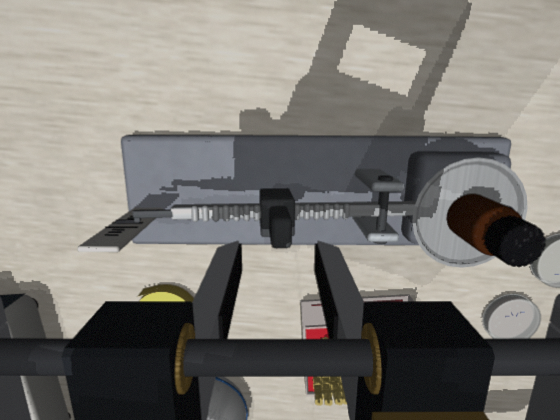

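View pics/d3s.png

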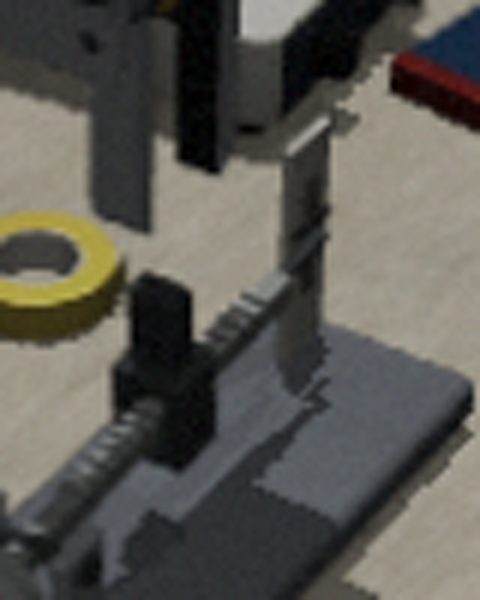

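Run:
```python
from h import *
w=grab_frame('wrist');s=grab_frame('scene')
a=cv2.resize(s['image'][85:140,300:340],(800,1100)[0:2],interpolation=2)[:600]
a=cv2.resize(s['image'][88:133,305:335],(400,600),interpolation=2)
b=cv2.resize(w['image'][195:265,70:180],(800,509),interpolation=2)
cv2.imwrite('pics/e1.png',cv2.cvtColor(a,cv2.COLOR_RGB2BGR));cv2.imwrite('pics/e2.png',cv2.cvtColor(b,cv2.COLOR_RGB2BGR))
```

```text
(no output)
```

View pics/e1.png

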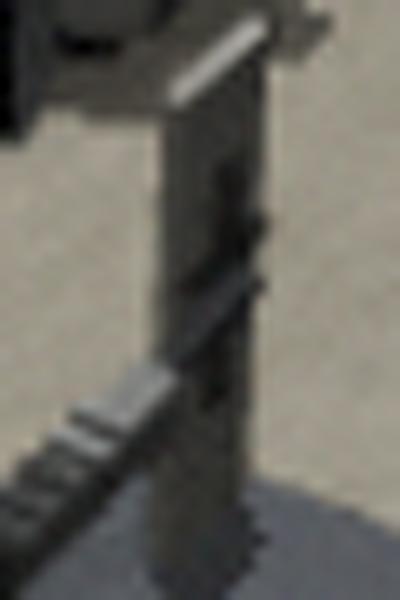

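View pics/e2.png

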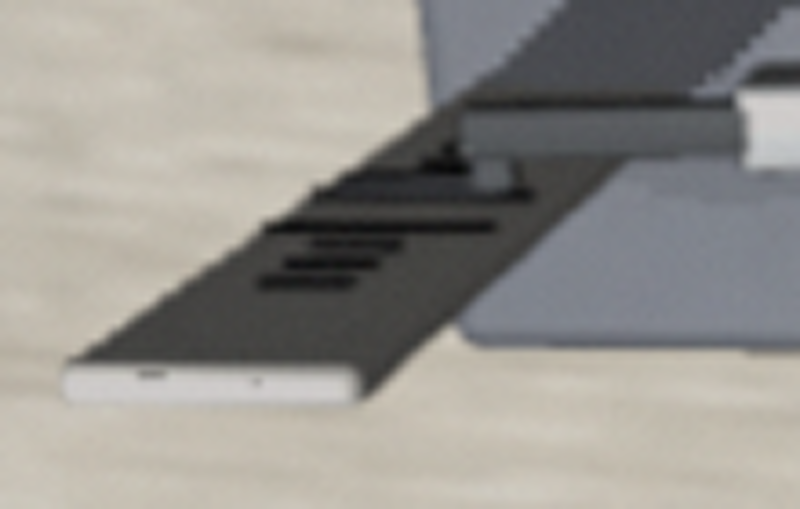

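Run:
```python
from h import *
w=grab_frame('wrist');s=grab_frame('scene')
W=lambda x,y:ray(w,(70+x/7.273-.4,195+y/7.273-.4));S=lambda x,y:ray(s,(305+x/13.33-.45,88+y/13.33-.45))
for n,a,b in (('plate top L',(65,370),(170,100)),('plate top R',(360,370),(265,25)),('plate top L swap',(65,370),(265,25)),('cap end',(742,130),(172,375)),('upper long R',(498,227),(180,300)),('upper long L',(265,228),(265,225)),('needle L',(320,188),(263,285))):
    x,r=tri([W(*a),S(*b)]);print(n,x.round(1),np.round(r,1))
```

```text
plate top L [ 625.6 -179.3   87.8] [6.9 6.9]
plate top R [ 581.3 -121.4  154.4] [5.5 5.5]
plate top L swap [ 603.2 -162.7  122.6] [0.3 0.3]
cap end [ 582.5 -107.    89.3] [1.5 1.5]
upper long R [ 600.7 -136.7   80. ] [0.3 0.3]
upper long L [ 602.2 -163.1   81. ] [1. 1.]
needle L [ 601.4 -162.2   68.9] [0.9 0.9]
```

The views disagree because of parallax between the needle and the plate: cap-end triangulation gives about +0.06, while the apparent needle position is near -0.03. I'll plan a flatter wrist view of the scale.

Run:
```python
from h import *
w=grab_frame('wrist');o=get_obs();Rt=rot(o);p=o['tcp_pos']
oo=np.array(w['orientation']);Rc=oo if oo.shape==(3,3) else R.from_rotvec(oo).as_matrix()
rel=Rt.T@Rc;off=Rt.T@(np.array(w['origin'])-p);print(off.round(0),(Rt.T@Rc[:,2]).round(2))
for a in (0,-.35,-.5,-.7):
  for dz in (0,60,100,150):
    for dy in (0,50):
      T=p+Rt@np.array([-40,dy,dz]);R2=Rt@R.from_rotvec([a,0,0]).as_matrix()
      g=dict(w);g['origin']=T+R2@off;g['orientation']=(R2@rel) if oo.shape==(3,3) else R.from_matrix(R2@rel).as_rotvec()
      c=g['origin'];print(a,dz,dy,'cam',c.round(0),'px',proj(g,[602,-150,80]).round(0),'slope',round((c[2]-80)/(602-c[0]),2))
```

```text
[   1. -179.   80.] [-0.    0.96 -0.27]
0 0 0 cam [501. -70. 354.] px [170. 226.] slope 2.7
0 0 50 cam [501. -70. 304.] px [149. 249.] slope 2.21
0 60 0 cam [441. -75. 354.] px [176. 291.] slope 1.7
0 60 50 cam [441. -75. 304.] px [157. 325.] slope 1.39
0 100 0 cam [401. -79. 354.] px [180. 330.] slope 1.36
0 100 50 cam [401. -79. 304.] px [162. 370.] slope 1.11
0 150 0 cam [351. -83. 354.] px [184. 376.] slope 1.09
0 150 50 cam [351. -83. 304.] px [168. 421.] slope 0.89
-0.35 0 0 cam [444. -75. 316.] px [166. 186.] slope 1.49
-0.35 0 50 cam [444. -75. 266.] px [147. 226.] slope 1.18
-0.35 60 0 cam [385. -80. 316.] px [179. 243.] slope 1.08
-0.35 60 50 cam [385. -80. 266.] px [164. 285.] slope 0.85
-0.35 100 0 cam [345. -84. 316.] px [186. 274.] slope 0.92
-0.35 100 50 cam [345. -84. 266.] px [173. 317.] slope 0.72
-0.35 150 0 cam [295. -88. 316.] px [193. 307.] slope 0.77
-0.35 150 50 cam [295. -88. 266.] px [183. 351.] slope 0.6
-0.5 0 0 cam [425. -76. 294.] px [163. 170.] slope 1.21
-0.5 0 50 cam [425. -76. 244.] px [146. 216.] slope 0.92
-0.5 60 0 cam [365. -82. 294.] px [179. 223.] slope 0.9
-0.5 60 50 cam [365. -82. 244.] px [166. 269.] slope 0.69
-0.5 100 0 cam [325. -85. 294.] px [187. 251.] slope 0.77
-0.5 100 50 cam [325. -85. 244.] px [176. 296.] slope 0.59
-0.5 150 0 cam [276. -90. 294.] px [195. 280.] slope 0.65
-0.5 150 50 cam [276. -90. 244.] px [187. 323.] slope 0.5
-0.7 0 0 cam [405. -78. 260.] px [158. 149.] slope 0.91
-0.7 0 50 cam [405. -78. 210.] px [143. 205.] slope 0.66
-0.7 60 0 cam [345. -84. 260.] px [177. 196.] slope 0.7
-0.7 60 50 cam [345. -84. 210.] px [167. 247.] slope 0.51
-0.7 100 0 cam [305. -87. 260.] px [187. 220.] slope 0.61
-0.7 100 50 cam [305. -87. 210.] px [179. 268.] slope 0.44
-0.7 150 0 cam [255. -92. 260.] px [197. 244.] slope 0.52
-0.7 150 50 cam [255. -92. 210.] px [190. 288.] slope 0.38
```

Emit:
move_arm([
  [[-0.01, 0, 0.025], [0, 0, 0], 0.15],
  [[-0.01, 0, 0.025], [0, 0, 0], 0.15],
  [[-0.01, 0, 0.025], [0, 0, 0], 0.15],
  [[-0.01, 0, 0.025], [0, 0, 0], 0.15],
  [[0, 0, 0], [-0.175, 0, 0], 0.15],
  [[0, 0, 0], [-0.175, 0, 0], 0.15],
  [[0, 0, 0], [-0.175, 0, 0], 0.15],
  [[0, 0, 0], [-0.175, 0, 0], 0.15],
])

```text
time: 22.05
tcp_pos: [480.8, -72.3, 175.9]
orientation: [-1.643, -1.794, 0.829]
contact_force: [-0.8, 1.0, 0.3]
grip_width: 40.2
```

Emit:
move_arm([
  [[0, 0, 0], [0, 0, 0], 0.15],
  [[0, 0, 0], [0, 0, 0], 0.15],
])

```text
time: 22.3
tcp_pos: [481.4, -72.8, 176.6]
orientation: [-1.638, -1.789, 0.834]
contact_force: [-0.3, -0.9, -0.9]
grip_width: 39.6
```

```bash
cat > sc.py <<'E'
import sys
from h import *
w=grab_frame('wrist');n=sys.argv[1];save(w,n+'w');print(get_obs()['tcp_pos'],get_obs()['time'])
c=proj(w,[602,-150,85]).astype(int);print(c,w['origin'])
x0=max(0,c[0]-50);y0=max(0,c[1]-40);print(x0,y0)
b=cv2.resize(w['image'][y0:y0+75,x0:x0+100],(800,600),interpolation=2)
cv2.imwrite('pics/%s.png'%n,cv2.cvtColor(b,cv2.COLOR_RGB2BGR))
E
python3 sc.py f1
```

```text
[481.81242896 -72.78455098 177.02416415] 22.35
[187 222] [305.55195945 -87.72477495 262.11081149]
137 182
```

View pics/f1.png

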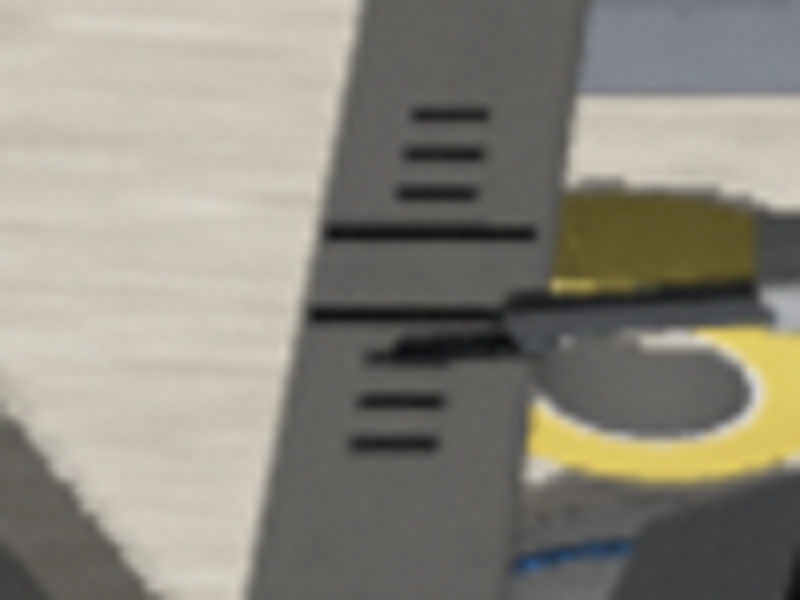

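View pics/f1w.png

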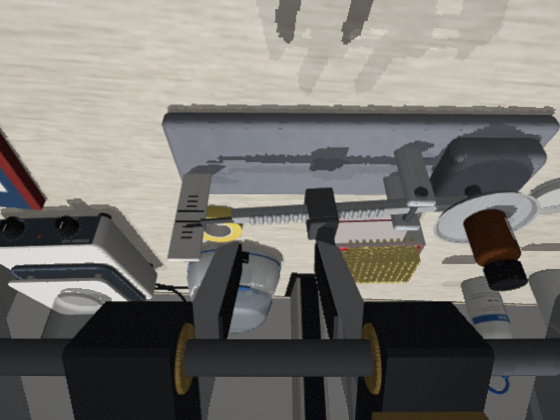

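The needle tip at crop (395,350) lies beyond the upper long line (row 315, with up being down in this view). So the tilt is clearly positive. Next I'll quantify it with the beam's vertical plane.

```bash
cat > beam.py <<'E'
import sys
from h import *
w=grab_frame('wrist')
b=cv2.resize(w['image'][175:250,170:410],(800,250),interpolation=2);cv2.imwrite('pics/%s.png'%sys.argv[1],cv2.cvtColor(b,cv2.COLOR_RGB2BGR))
yd=np.array([-.09,.996,0]);xd=np.array([.996,.09,0]);O=np.array([574.9,12.5,0])
for px in [(233,219.5),(300,214),(390,207)]:
    o,v=ray(w,px);t=((O-o)@xd)/(v@xd);X=o+t*v;print(px,((X-O)@yd).round(1),X[2].round(1))
E
python3 beam.py f2
```

```text
(233, 219.5) -117.9 89.7
(300, 214) -55.4 83.5
(390, 207) 30.8 75.3
```

View pics/f2.png

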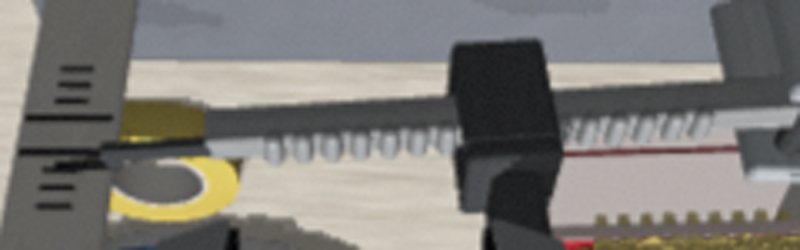

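Tilt is about +0.10, at or near the stop, with poise ≈ 0.056. I'm going back for two more notches.

Emit:
move_arm([
  [[0, 0, 0], [0.175, 0, 0], 0.15],
  [[0, 0, 0], [0.175, 0, 0], 0.15],
  [[0, 0, 0], [0.175, 0, 0], 0.15],
  [[0, 0, 0], [0.175, 0, 0], 0.15],
  [[0.01, 0, -0.025], [0, 0, 0], 0.15],
  [[0.01, 0, -0.025], [0, 0, 0], 0.15],
  [[0.01, 0, -0.025], [0, 0, 0], 0.15],
  [[0.01, 0, -0.025], [0, 0, 0], 0.15],
])

```text
time: 23.4
tcp_pos: [579.0, -22.6, 175.3]
orientation: [-1.167, -1.275, 1.276]
contact_force: [0.5, -0.5, 1.1]
grip_width: 39.8
```

Run:
```python
from h import *
plan([576,-24,115],1.66)
```

```text
tcp [579.  -22.6 175.3] axes
 [[-0.09   0.    -0.996]
 [ 0.996 -0.002 -0.09 ]
 [-0.002 -1.    -0.   ]]
shift tool m [-0.0011  0.0603  0.0031]
turn rotvec [ 0.0001  0.0009 -0.0016] jaw now 1.6609444837910143 d -0.0009444837910144166
```

Emit:
move_arm([
  [[-0.001, 0.02, 0.002], [0, 0, 0], 0.15],
  [[0, 0.02, 0], [0, 0, 0], 0.15],
  [[0, 0.02, 0], [0, 0, 0], 0.15],
  [[0, 0, 0], [0, 0, 0], 0.15],
  [[-0.005, 0, 0], [0, 0, 0], 0.15],
  [[-0.005, 0, 0], [0, 0, 0], 0.15],
])

```text
time: 24.15
tcp_pos: [576.2, -35.2, 116.0]
orientation: [-1.168, -1.275, 1.274]
contact_force: [-1.1, 0.5, -0.2]
grip_width: 40.1
```

Emit:
move_arm([
  [[-0.004, 0, 0], [0, 0, 0], 0.15],
  [[-0.004, 0, 0], [0, 0, 0], 0.15],
  [[-0.004, 0, 0], [0, 0, 0], 0.15],
  [[-0.004, 0, 0], [0, 0, 0], 0.15],
  [[0, 0, 0], [0, 0, 0], 0.15],
  [[0.006, 0, 0], [0, 0, 0], 0.15],
  [[0.006, 0, 0], [0, 0, 0], 0.15],
  [[0, 0, 0], [0, 0, 0], 0.15],
])

```text
time: 25.15
tcp_pos: [575.8, -37.9, 115.0]
orientation: [-1.165, -1.275, 1.275]
contact_force: [0.1, -0.5, -0.5]
grip_width: 40.3
```

```bash
python3 look.py g1
```

```text
40.28067026924236 [ 0.0938599  -0.51926623 -0.49762914] [575.84448399 -37.8512015  115.01568821]
s [(array([302.176, 119.406]), 0.79, array([576.9, -44.6, 117. ])), (array([284.816, 172.788]), 0.22, array([498.1, 112.7, 117. ]))]
w [(array([278.488, 260.61 ]), 0.61, array([576.9, -37.1, 117. ]))]
```

View pics/g1.png

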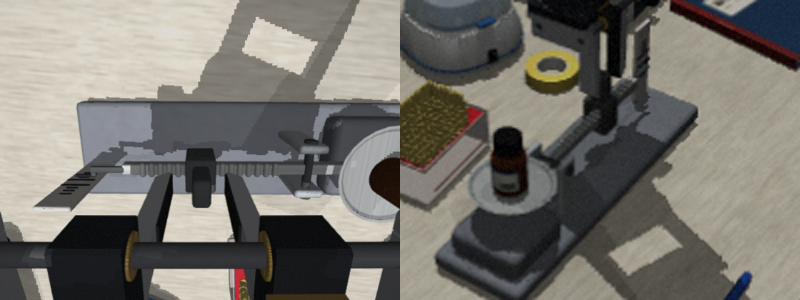

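Emit:
move_arm([
  [[0, -0.02, 0], [0, 0, 0], 0.15],
  [[0, -0.02, 0], [0, 0, 0], 0.15],
  [[-0.01, -0.02, 0.025], [0, 0, 0], 0.15],
  [[-0.01, 0, 0.025], [0, 0, 0], 0.15],
  [[-0.01, 0, 0.025], [-0.175, 0, 0], 0.15],
  [[0, 0, 0.012], [-0.175, 0, 0], 0.15],
  [[0, 0, 0], [-0.175, 0, 0], 0.15],
  [[0, 0, 0], [-0.175, 0, 0], 0.15],
])

```text
time: 26.35
tcp_pos: [492.9, -76.7, 175.8]
orientation: [-1.645, -1.796, 0.829]
contact_force: [1.6, -0.6, -0.8]
grip_width: 39.9
```

Emit:
move_arm([
  [[0, 0, 0], [0, 0, 0], 0.15],
  [[0, 0, 0], [0, 0, 0], 0.15],
  [[0, 0, 0], [0, 0, 0], 0.15],
])

```text
time: 26.72
tcp_pos: [493.6, -76.6, 175.1]
orientation: [-1.638, -1.792, 0.834]
contact_force: [0.1, 0.0, -0.4]
grip_width: 40.1
```

```bash
python3 sc.py g2
```

```text
[493.41897207 -76.3789639  174.6570848 ] 26.775
[189 217] [317.70266041 -91.73110582 260.41233433]
139 177
```

View pics/g2.png

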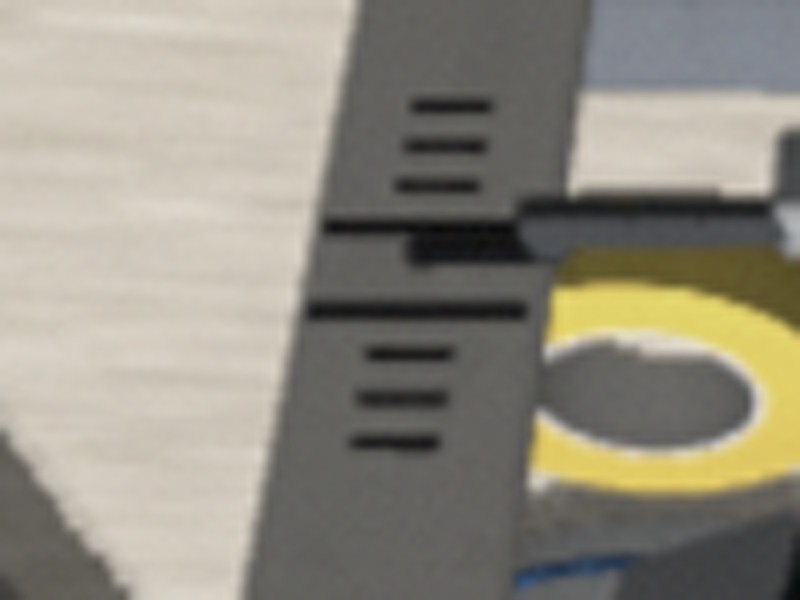

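View pics/g2w.png

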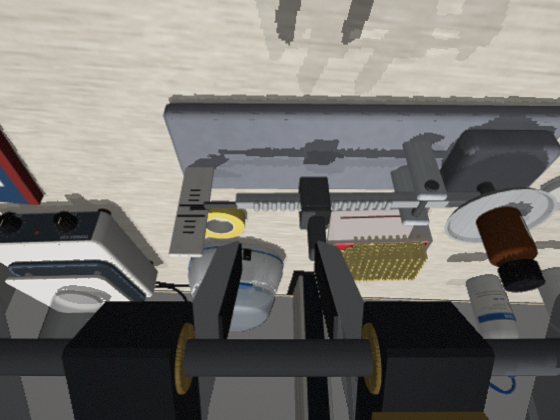

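The needle now appears between the two long lines (rows 232–265, lines at 227 and 310). I'll check parallax by measuring the beam tilt directly.

Run:
```python
from h import *
w=grab_frame('wrist');im=w['image']
b=cv2.resize(im[165:235,165:425],(800,215),interpolation=2)
b2=cv2.resize(np.load('pics/d1.npz')['w'][175:250,0:240],(800,250))
cv2.imwrite('pics/g3.png',cv2.cvtColor(b,cv2.COLOR_RGB2BGR))
yd=np.array([-.09,.996,0]);xd=np.array([.996,.09,0]);O=np.array([574.9,12.5,0])
def pl(px,off):
    o,v=ray(w,px);t=((O+off*xd-o)@xd)/(v@xd);X=o+t*v;return round((X-O)@yd,1),round(X[2],1)
np.save('pics/w.npy',im)
# beam profile: find rows of beam at columns
for c in (200,215,240,250,260,270,280,290,340,350,360,370,380,390): print(c,[int(x) for x in im[185:225,c].astype(int).mean(1)])
print('plate lines', [pl((139+x/8,177+y/8),27) for x,y in ((420,227),(415,310),(450,107),(395,442))])
```

```text
200 [93, 94, 95, 95, 94, 85, 82, 92, 96, 97, 92, 94, 95, 96, 95, 94, 94, 96, 94, 80, 42, 8, 28, 20, 25, 44, 83, 96, 96, 95, 62, 22, 49, 90, 97, 98, 98, 96, 98, 98]
215 [136, 136, 137, 134, 178, 198, 197, 193, 194, 197, 199, 201, 204, 200, 196, 147, 99, 58, 33, 39, 69, 80, 79, 78, 77, 77, 75, 87, 164, 182, 183, 180, 181, 192, 206, 155, 104, 97, 100, 100]
240 [138, 136, 135, 126, 181, 201, 198, 190, 147, 92, 72, 70, 71, 75, 75, 75, 74, 85, 136, 168, 177, 177, 176, 173, 120, 69, 63, 64, 66, 65, 67, 68, 68, 67, 72, 115, 166, 181, 180, 179]
250 [139, 139, 137, 128, 180, 206, 207, 198, 152, 92, 70, 69, 72, 73, 75, 72, 71, 83, 136, 169, 176, 174, 173, 180, 176, 189, 194, 194, 192, 191, 195, 202, 204, 203, 196, 196, 196, 194, 199, 197]
260 [137, 138, 135, 131, 186, 207, 204, 200, 141, 80, 68, 67, 69, 72, 73, 72, 73, 88, 140, 168, 175, 168, 164, 171, 187, 196, 194, 194, 192, 193, 201, 203, 196, 195, 199, 194, 193, 196, 200, 204]
270 [138, 139, 135, 133, 183, 202, 202, 199, 140, 82, 70, 68, 70, 71, 76, 72, 72, 92, 121, 145, 152, 149, 148, 168, 193, 200, 197, 192, 193, 197, 200, 200, 197, 191, 
[... 1063 characters left out ...]
0, 73, 74, 75, 74, 66, 65, 87, 120, 142, 160, 171, 177, 180, 179, 178, 176, 177, 179, 179, 178, 120, 71, 142, 173, 180, 179, 179, 178, 180]
380 [142, 141, 142, 140, 141, 177, 191, 152, 95, 70, 70, 71, 74, 75, 71, 65, 69, 97, 136, 176, 185, 181, 175, 169, 155, 160, 175, 178, 179, 181, 179, 112, 74, 155, 178, 180, 178, 179, 179, 177]
390 [140, 138, 137, 137, 141, 181, 199, 158, 97, 71, 71, 73, 73, 74, 72, 68, 73, 99, 133, 164, 172, 167, 172, 140, 125, 162, 178, 179, 180, 178, 138, 82, 113, 166, 179, 179, 179, 179, 179, 178]
plate lines [(np.float64(-168.1), np.float64(60.9)), (np.float64(-166.9), np.float64(73.3)), (np.float64(-166.8), np.float64(42.0)), (np.float64(-166.7), np.float64(92.1))]
```

View pics/g3.png

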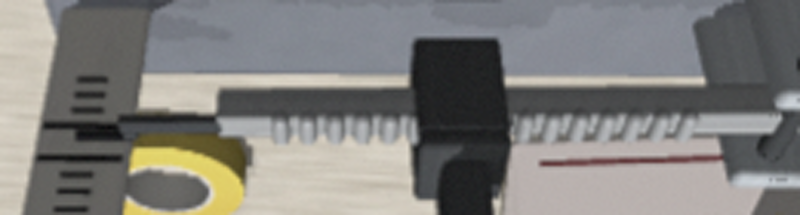

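Run:
```python
from h import *
w=grab_frame('wrist')
yd=np.array([-.09,.996,0]);xd=np.array([.996,.09,0]);O=np.array([574.9,12.5,0])
def pl(px,off):
    o,v=ray(w,px);t=((O+off*xd-o)@xd)/(v@xd);X=o+t*v;return round((X-O)@yd,1),round(X[2],1)
for off in (-5,0,10,15):
  print(off,'lowedge',pl((240,193.6),off),pl((290,193.2),off),pl((390,192.9),off),'lines',pl((191,205.4),off),pl((191,215.7),off),'needle',pl((195,208),off), 'shorts', pl((195,190.4),off),pl((188,232.3),off))
```

```text
-5 lowedge (np.float64(-115.4), np.float64(68.7)) (np.float64(-69.3), np.float64(68.1)) (np.float64(23.2), np.float64(67.6)) lines (np.float64(-158.8), np.float64(81.9)) (np.float64(-157.3), np.float64(92.9)) needle (np.float64(-154.8), np.float64(84.7)) shorts (np.float64(-157.4), np.float64(65.1)) (np.float64(-157.5), np.float64(109.8))
0 lowedge (np.float64(-116.1), np.float64(65.0)) (np.float64(-69.1), np.float64(64.5)) (np.float64(25.1), np.float64(63.9)) lines (np.float64(-160.3), np.float64(78.5)) (np.float64(-158.7), np.float64(89.8)) needle (np.float64(-156.2), np.float64(81.4)) shorts (np.float64(-158.9), np.float64(61.3)) (np.float64(-158.9), np.float64(107.0))
10 lowedge (np.float64(-117.4), np.float64(57.7)) (np.float64(-68.7), np.float64(57.1)) (np.float64(29.1), np.float64(56.6)) lines (np.float64(-163.3), np.float64(71.7)) (np.float64(-161.7), np.float64(83.4)) needle (np.float64(-159.1), np.float64(74.7)) shorts (np.float64(-161.9), np.float64(53.9)) (np.float64(-161.9), np.float64(101.2))
15 lowedge (np.float64(-118.1), np.float64(54.0)) (np.float64(-68.5), np.float64(53.5)) (np.float64(31.1), np.float64(52.9)) lines (np.float64(-164.8), np.float64(68.3)) (np.float64(-163.1), np.float64(80.2)) needle (np.float64(-160.5), np.float64(71.3)) shorts (np.float64(-163.4), np.float64(50.2)) (np.float64(-163.4), np.float64(98.3))
```

Beam slope measured directly is about +0.008 rad, and the needle height is about 78 mm, which is mid scale. A final check for stillness after another second.

Emit:
move_arm([
  [[0, 0, 0], [0, 0, 0], 0.15],
  [[0, 0, 0], [0, 0, 0], 0.15],
  [[0, 0, 0], [0, 0, 0], 0.15],
  [[0, 0, 0], [0, 0, 0], 0.15],
  [[0, 0, 0], [0, 0, 0], 0.15],
  [[0, 0, 0], [0, 0, 0], 0.15],
  [[0, 0, 0], [0, 0, 0], 0.15],
  [[0, 0, 0], [0, 0, 0], 0.15],
])

```text
time: 27.88
tcp_pos: [492.1, -76.1, 172.9]
orientation: [-1.637, -1.79, 0.833]
contact_force: [0.1, 0.4, 0.1]
grip_width: 39.9
```

```bash
python3 sc.py h1; python3 -c "
from h import *
s=grab_frame('scene');cv2.imwrite('pics/h2.png',cv2.cvtColor(cv2.resize(s['image'][70:230,200:400],(750,600),interpolation=2),cv2.COLOR_RGB2BGR))"
```

```text
[492.07831903 -76.08817537 172.87398793] 27.925
[188 220] [316.20956391 -91.14918046 258.30557522]
138 180
```

View pics/h1.png

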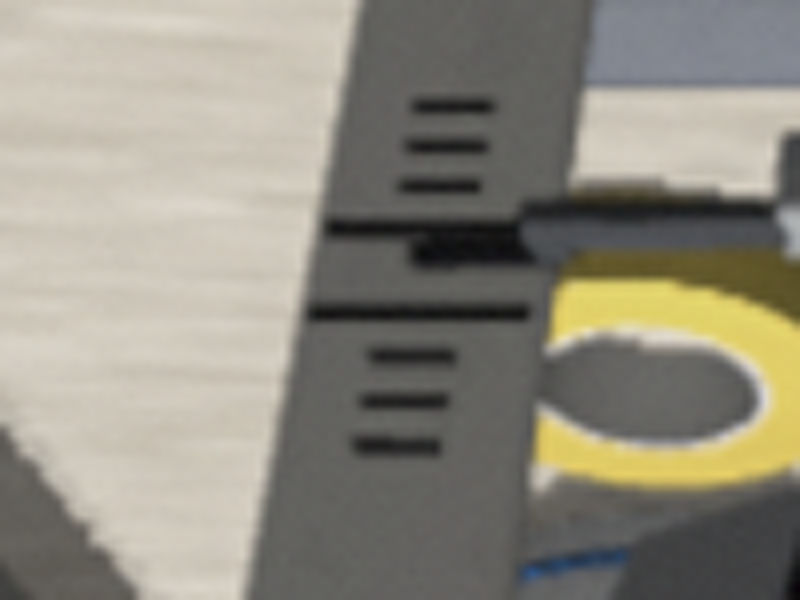

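View pics/h2.png

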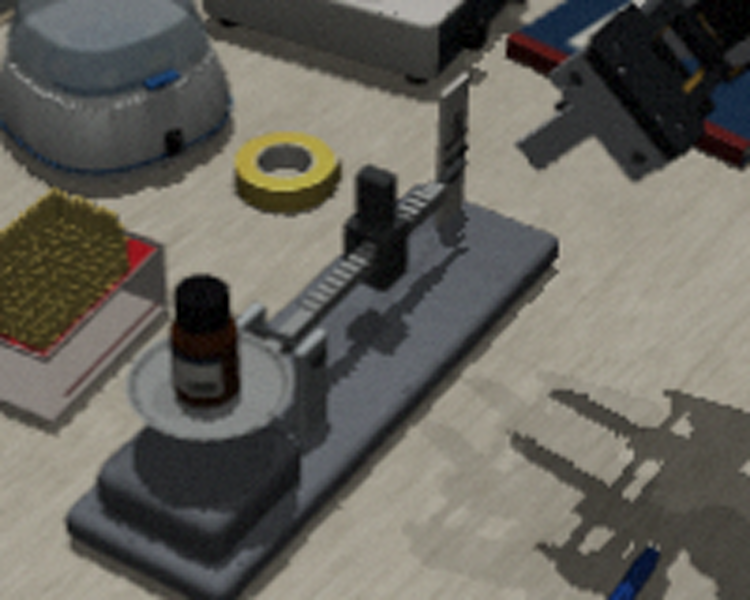

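The needle is still, between the long lines (row 248, lines at 228 and 312). The bottle is upright on the pan and the arm is well clear, so I'm handing it in.

```bash
python3 -c "
from station import *
print(sign_off())"
```

```text
the job is handed in; nothing more can be done
None
```

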